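# Clear and raise the instrument lift on a bridge console

## Robot

A 6-joint arm with a two-finger parallel gripper is mounted at the origin on the work surface. World frame = base frame: x ahead of the robot, y to its left, z up, the work surface at z = 0. Lengths are in m, angles in rad, forces in N, time in s.
With the tool pointing down it reaches from about 0.225 to 0.875 m from the base axis. Payload 3.4 kg.
Tool frame: the origin (TCP) lies at the very end of the fingers, on their centre line; the grasp point (between the pads) lies 19 mm behind it; z points along the fingers, y is the direction in which the jaws open and shut (so a half turn about z gives the same grasp; the last joint's range is limited). The gripper opens to 85 mm and grips with 20 to 120 N. Pads are 22 mm wide; open, the fingers measure 114 mm over their backs; the gripper's body (76 mm by 85 mm) begins 54 mm behind the grasp point. The pads swing forward as they close: fully open they stand 13 mm farther back than shut.
Start: joints at [-0.121, 0.276, 1.505, -0, 1.361, -0.121], TCP at [0.575, -0, 0.231] pointing down, gripper open.
Joint ranges: [-2.89, 2.89], [-0.75, 2.08], [0.22, 2.7], [-1.18, 4.32], [0.11, 2.71], [-2.7, 2.7]. Speed limits (rad/s): [2.57, 2.57, 3.14, 3.14, 3.14, 3.14].

## Interface

Orientations are given as a unit quaternion [w, x, y, z].
In Python, from rig import get_state, get_image, calibration, sign_off gives the robot as it stands. The module is installed in compiled form; this text tells all that it offers.
- The arm moves only by the tool drive_tool, never from a script. Its argument "targets" is one flat list of numbers, 7 for each row, row after row: the turn, a rotation vector about the tool's x, y, z in degrees, then the shift along the tool's x, y, z in mm, then the opening, from 0 (shut) to 1 (fully open). In form: [wx, wy, wz, tx, ty, tz, fingers, wx, wy, wz, tx, ty, tz, fingers, ...]. A call has 1 to 12 rows; each row shifts and turns the commanded pose from where the row before left it, along the tool's axes as they then stand; what a row does not reach is not made up. A row lasts 1/8 s, in which the tool goes at most 62.5 mm and 10.7 degrees, less where a joint would pass 70% of its speed; a pose out of reach is approached as far as the arm can. A call is refused whole if a number of a shift passes 62.5 or a number of a turn 10.7, either way. A call with a gripper value outside its range is refused whole. The fingers move at their own pace and stop on an object; "grip_force" is the grip in N (left out, the last holds). Time passes only in rows, so rows that do not move let the fingers close. It gives the time, the measured TCP pose, the force and the opening at its end, in the units of the state.
- get_state(): the state, without advancing time (a new reading comes with each control period).
- get_image(name): name is "scene" or "side" or "wrist"; returns the picture (420x560x3 uint8, red, green, blue); there is no depth.
- calibration(name): a dict with "mtx" (3x3 intrinsics, pixels), "world_to_cam" (4x4, takes a point from world to camera coordinates); the wrist camera has in their place "hand_eye" (4x4, takes a point from camera to tool coordinates, whose origin is the TCP and whose axes are the flange's). Camera axes: x right, y down, z forward; pixel columns grow to the right and rows downward; lengths in m; the calibration is good to about 2 mm. A picture is of the moment at which its call begins: read the wrist's pose just before it. calibration takes no time and is no camera call.
- sign_off(): hands the job in, once; it reports no verdict.
The state is a dict: "clock": time; "qpos": joint angles; "qd": joint speeds; "effort": joint torques, N m; "position": TCP position; "ee_rot": TCP orientation; "contact_force": force on the tool from outside, world axes, zero at the start; "moment": the same for the moment, N m; "width": finger opening in m.
Only numpy, scipy, OpenCV 4.12 (cv2) and the standard library are available. Lean on these libraries where they do the work, as an engineer would, in place of code of your own. Each camera call takes 0.05 s, during which the arm holds its last target.

## Task

Fitters have left punched steel slugs on the plate of the instrument lift: wipe them all off into the slug tray along the plate's open side with the scraper block, never touching the sharp slugs with the gripper, and only then raise the lift. To raise it, shut the pump's release valve (press the knob in and turn it clockwise until it stops) and work the pump lever through full strokes until the plate is at its top stop. Leave the slugs in the slug tray, the valve shut, the lever up at rest and the scraper standing back in the middle of its rubber mat, and do not disturb the navigator's sextant, star finder, dividers and eyecup.

Things in the scene. Friction and masses are not known exactly. Their poses are not given: they have to be found in the camera images.
- lift: instrument lift bolted to the console: grey steel housing 160 mm (its x) by 184 mm (its y), 60 mm high, the lift plate on its top, an open slug tray fixed along its +y side. Origin on the console top under the plate's centre, z up
- slug_tray (a point): centre of the slug tray's inner floor, 125 mm to the lift's +y, 4 mm above the console. Grey open tray, clear inside 168 mm along the lift's x and 70 mm along its y (y 90 to 160 mm from the lift's origin), walls 50 mm above the console and 4 mm thick; its fourth wall is the lift housing
- plate_mid (a point): centre of the lift plate's top, axes as the lift's, rides up with it. Aluminium plate 168 mm (x) by 190 mm (y), 10 mm thick, top 70 mm above the console when down. Its +y edge hangs 5 mm over the slug tray and is open; the other three sides have lips 6 mm high, inner faces at x -80, x +80 and y -91 mm from this point
- plate (a joint): height of the lift plate above its lowest position, m: 0 down, 0.060 to 0.062 at its top stop. With the release valve shut each full stroke of the pump lever raises it about 12 mm (five strokes in all) and it stays where it has been pumped to; with the valve open pumping does nothing
- pump: hand hydraulic pump bolted to the console, piped to the lift from below: base plate 300 by 110 mm, cylindrical reservoir lying under the lever, aluminium head block (top 99 mm above the console), a gauge on its +y side whose needle climbs with the lift. Origin on the console top under the lever's pivot, z up; the lever points to -x, the release valve is at x = +75 mm
- lever (a joint): pump lever angle, rad: 0 at rest (sprung, pointing up 0.70 rad above level), 0.80 at the bottom of its stroke (0.10 rad below level). Pivot 120 mm above the console, axis along the pump's y. A stroke counts when it goes beyond 0.70 and comes back below 0.05. Pushing down at the grip takes about 5 to 13 N; let go, it springs back up
- lever_grip (a point): middle of the black rubber grip of the lever, a round bar 25 mm in diameter and about 90 mm long, on its centre line, 190 mm from the pivot; moves with the lever; the grip's end stands 280 mm above the console at rest. The point's axes are the pump's when the lever is at rest
- valve (a joint): turn of the release valve knob, rad, clockwise seen from above: 0 open (as it starts), 2.5 shut against its stop. It cannot turn past about 0.25 unless pressed down 7 mm; from about 0.7 on its thread holds it down and draws it in as it turns, and it stays where it is left
- valve_push (a joint): how far the knob is pressed in against its spring, m: 0 out, about 0.008 when shut, 0.0095 at most; the spring pushes back with 3.5 N at the start and 10 N at the bottom
- knob_grip (a point): middle of the grip bar of the release valve knob, a black bar 46 mm long (the point's x), 13 mm wide (y), 28 mm high, on a 38 mm round foot; the point is on the knob's vertical axis, 8 mm below the bar's top and 20 mm above the foot's top; it turns and sinks with the knob. At the start its axes are the pump's
- scraper: scraper block: black rubber foot 100 mm long (its x), 34 mm wide (y) and 14 mm high, on it an upright wooden grip 64 mm long (x), 22 mm wide (y), up to 56 mm above the underside; 0.11 to 0.2 kg. Origin at the centre of its underside, z up. Starts standing on the mat
- mat: black rubber mat, 150 mm square and 3 mm thick, fixed to the console, the scraper's place; origin at the centre of its underside
- slug1: loose punched steel slug: a flat dark disc 20 mm in diameter and 5 mm thick, 12 g, sharp-edged; origin at the centre of its underside. Starts lying on the lift's plate; three to six of the six slugs are present (None if absent)
- slug2: loose punched steel slug: a flat dark disc 20 mm in diameter and 5 mm thick, 12 g, sharp-edged; origin at the centre of its underside. Starts lying on the lift's plate; three to six of the six slugs are present (None if absent)
- slug3: loose punched steel slug: a flat dark disc 20 mm in diameter and 5 mm thick, 12 g, sharp-edged; origin at the centre of its underside. Starts lying on the lift's plate; three to six of the six slugs are present (None if absent)
- slug4: loose punched steel slug: a flat dark disc 20 mm in diameter and 5 mm thick, 12 g, sharp-edged; origin at the centre of its underside. Starts lying on the lift's plate; three to six of the six slugs are present (None if absent)
- slug5: loose punched steel slug: a flat dark disc 20 mm in diameter and 5 mm thick, 12 g, sharp-edged; origin at the centre of its underside. Starts lying on the lift's plate; three to six of the six slugs are present (None if absent)
- slug6: loose punched steel slug: a flat dark disc 20 mm in diameter and 5 mm thick, 12 g, sharp-edged; origin at the centre of its underside. Starts lying on the lift's plate; three to six of the six slugs are present (None if absent)
- sextant: aluminium sextant about 230 mm long and 100 mm high, lying in the grey steel stowage tray (300 mm square, 55 mm high) at the robot's right; origin under its middle; leave alone
- starfinder: white plastic star finder disc, 160 mm in diameter, 5 mm thick, lying flat on the console beyond the scraper's mat; leave alone
- dividers: steel dividers 140 mm long, lying on the console beyond the lift; leave alone
- eyecup: red rubber eyecup 44 mm in diameter, 26 mm high, standing on the console on the robot's side of the lift; leave alone
Not all that is in view belongs to the job. Leave any pink look-alike of the scraper alone.

How it is judged:
By the outcome, as a careful person would: the job done as asked, in the order asked, and still so for the second after the job is handed in, with the robot touching nothing.
Of slug1, slug2, slug3, slug4, slug5, slug6 only 3 to 6 are there at a start; the rules pass over those that are not, and their reading is None.
At some moment in a run one of scraper may be knocked a few centimetres aside while the robot is not near it.
Once in a run the grip may slacken for a moment while it holds something.
It also fails if it takes over 210 s, if anything falls off the work surface, if the arm or the gripper's body presses on something with over 40 N, if the wrist force passes 120 N, or if a joint passes its speed limit or range.

## Working session

There is one attempt and no reset: what is moved stays moved. The work goes in short steps, Python scripts to look and compute and a tool call to move; the robot and the scene stay as the last step left them, time stands still between calls to the robot, and variables do not carry over. Pictures are saved under pics/ and viewed, and the job is handed in when it is done.

Besides the shell and the picture viewer there is one more tool, called after "Emit:" as name(argument=value, ...) on one line, values as JSON. drive_tool: Moves the arm, as the interface text tells. Its arguments: {"type":"object","properties":{"targets":{"type":"array"},"grip_force":{"type":"number"}},"required":["targets"]}

```bash
mkdir -p pics; cat > h.py <<'E'
import numpy as np, cv2
from rig import get_state,get_image,calibration,sign_off
from scipy.spatial.transform import Rotation as R
def save(n,f):
    im=get_image(n); cv2.imwrite('pics/'+f,cv2.cvtColor(im,cv2.COLOR_RGB2BGR)); return im
def pose():
    s=get_state(); q=s['ee_rot']; T=np.eye(4); T[:3,:3]=R.from_quat([q[1],q[2],q[3],q[0]]).as_matrix(); T[:3,3]=s['position']; return T
def cam(n,T=None):
    c=calibration(n); K=np.array(c['mtx'])
    if n=='wrist':
        return K,np.linalg.inv((pose() if T is None else T)@np.array(c['hand_eye']))
    return K,np.array(c['world_to_cam'])
def ray(n,uv,z,T=None):
    K,W=cam(n,T); C=np.linalg.inv(W); d=C[:3,:3]@np.linalg.inv(K)@np.array([uv[0],uv[1],1.]); o=C[:3,3]
    return o+d*(z-o[2])/d[2]
def proj(n,p,T=None):
    K,W=cam(n,T); q=W@np.r_[p,1]; q=K@q[:3]; return q[:2]/q[2]
E
python3 - <<'E'
from h import *
s=get_state(); print(s)
for n in ['scene','side','wrist']:
    save(n,n+'0.png'); 
    K,W=cam(n); print(n,K.tolist(),np.linalg.inv(W).round(3).tolist())
E
```

```text
{'clock': 0.0, 'qpos': array([-1.21020900e-01,  2.76577162e-01,  1.50613144e+00,  1.87219358e-05,
        1.36065148e+00, -1.21019371e-01]), 'qd': array([-3.44631548e-04, -7.66424099e-05, -5.77572558e-04,  8.45762397e-04,
       -1.58421128e-03, -1.31481788e-03]), 'effort': array([ 6.20495921e-04, -4.16768074e+01, -2.45808578e+01, -1.52056768e-04,
        1.11346930e-02,  1.69860516e-05]), 'position': array([5.74488852e-01, 5.14797838e-05, 2.30450526e-01]), 'ee_rot': array([-7.01391712e-04,  7.07108432e-01,  7.07104578e-01, -5.37664492e-04]), 'contact_force': array([ 0.03252246, -0.30162195,  0.45197528]), 'moment': array([ 0.0112934 ,  0.01408807, -0.01562122]), 'width': 0.08526374692863355}
scene [[471.63748232134674, 0.0, 277.24559115131115], [0.0, 471.63748232134674, 210.2072545218182], [0.0, 0.0, 1.0]] [[0.639, 0.661, -0.393, 1.027], [0.769, -0.541, 0.341, -0.484], [0.013, -0.52, -0.854, 1.31], [0.0, 0.0, 0.0, 1.0]]
side [[395.94563786034314, 0.0, 268.89558624820296], [0.0, 395.94563786034314, 204.71908012437893], [0.0, 0.0, 1.0]] [[-0.886, -0.365, 0.286, 0.07], [-0.463, 0.672, -0.578, 0.813], [0.019, -0.645, -0.764, 1.276], [0.0, 0.0, 0.0, 1.0]]
wrist [[300.24145578194066, 0.0, 282.9332726415535], [0.0, 300.24145578194066, 209.57838575756628], [0.0, 0.0, 1.0]] [[1.0, 0.0, -0.001, 0.576], [0.0, -0.953, -0.302, 0.077], [-0.001, 0.302, -0.953, 0.374], [0.0, 0.0, 0.0, 1.0]]
```

View pics/scene0.png

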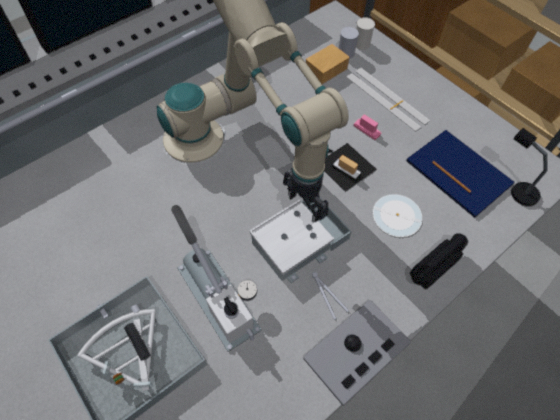

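View pics/side0.png

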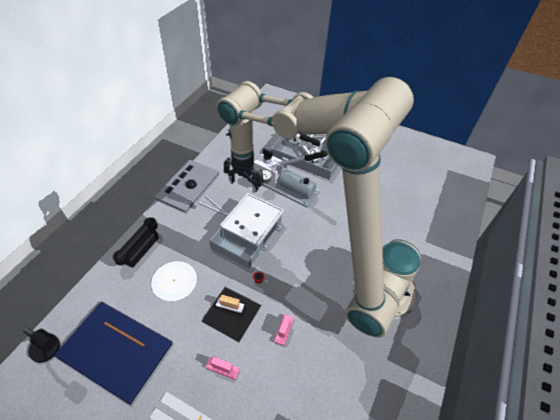

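View pics/wrist0.png

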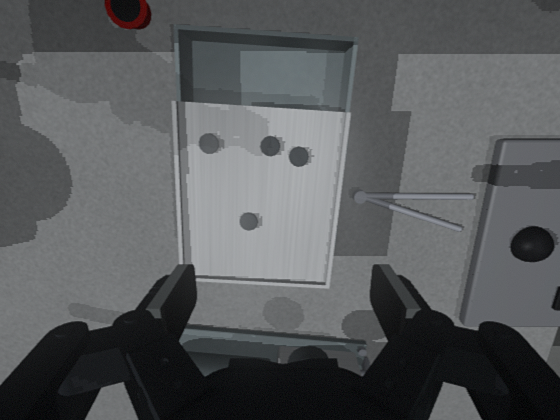

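```bash
python3 - <<'E'
import cv2
a=cv2.imread('pics/scene0.png'); 
cv2.imwrite('pics/c1.png',cv2.resize(a[110:230,240:400],(800,600),interpolation=cv2.INTER_CUBIC))
cv2.imwrite('pics/c2.png',cv2.resize(a[190:350,140:353],(800,600),interpolation=cv2.INTER_CUBIC))
b=cv2.imread('pics/side0.png')
cv2.imwrite('pics/c3.png',cv2.resize(b[250:370,170:330],(800,600),interpolation=cv2.INTER_CUBIC))
cv2.imwrite('pics/c4.png',cv2.resize(b[130:250,200:360],(800,600),interpolation=cv2.INTER_CUBIC))
E
```

```text
(no output)
```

View pics/c1.png

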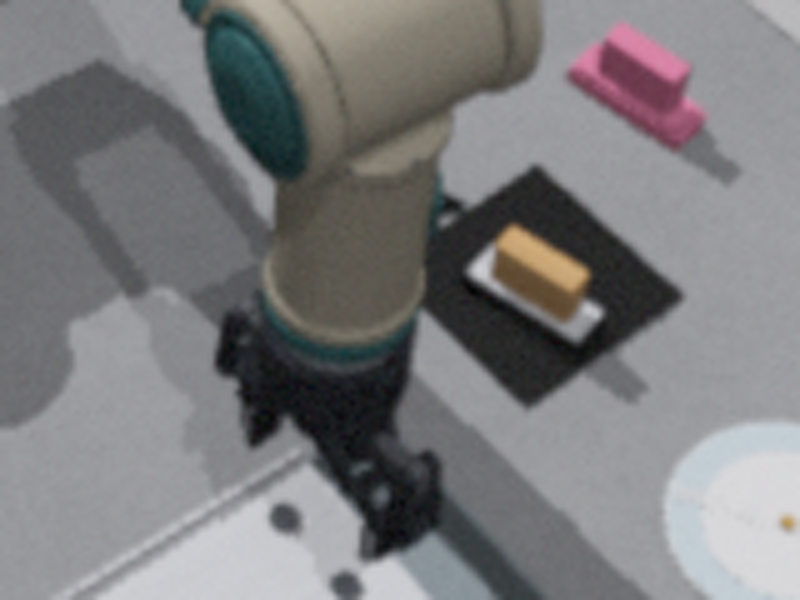

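View pics/c2.png

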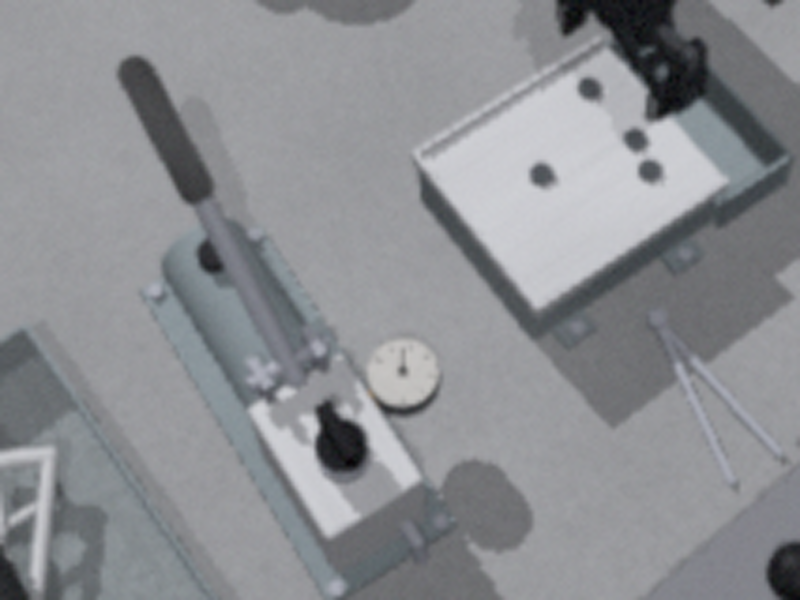

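View pics/c3.png

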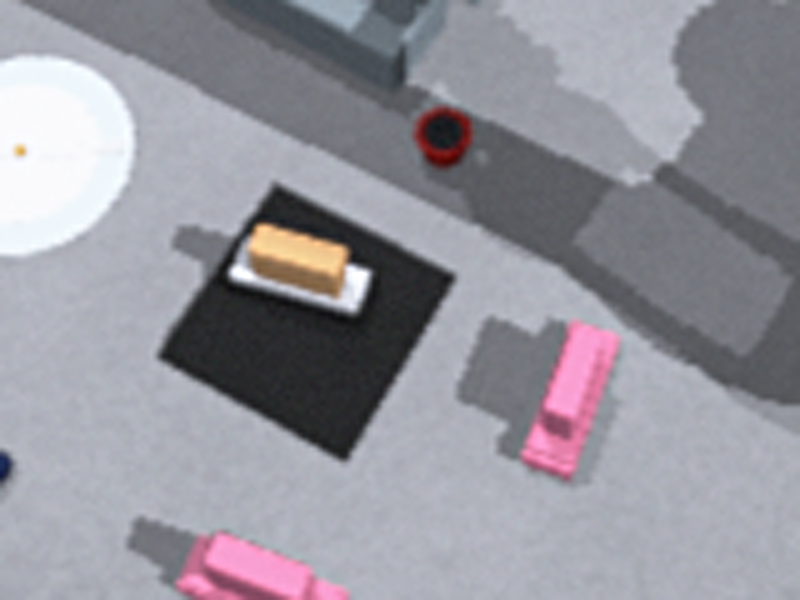

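View pics/c4.png

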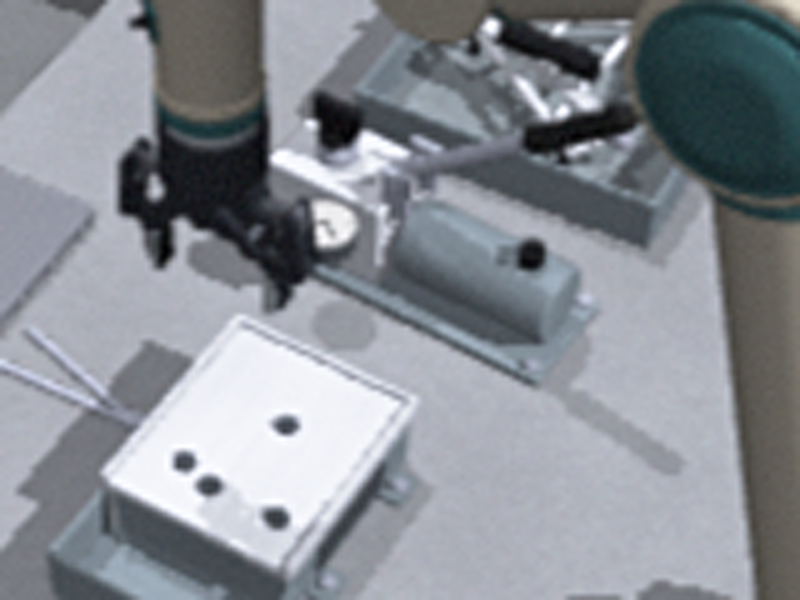

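```bash
python3 - <<'E'
from h import *
for uv in [(182,281),(328,287),(349,113),(175,101)]: print('plate',ray('wrist',uv,.076).round(4))
for uv in [(177,27),(356,41)]: print('tray',ray('wrist',uv,.05).round(4))
for uv in [(209,143),(270,146),(299,157),(249,221)]: print('slug',ray('wrist',uv,.0725).round(4))
def s(u,v,z): return ray('side',(170+u/5,250+v/5),z).round(4)
def sc(u,v,z): return ray('scene',(140+u*213/800,190+v*160/600),z).round(4)
def sd(u,v,z): return ray('scene',(240+u/5,110+v/5),z).round(4)
print('mat',[s(*p,.003) for p in [(275,184),(455,277),(347,460),(160,355)]])
print('matscene',[sd(*p,.003) for p in [(536,167),(682,294),(528,407)]])
print('scr foot',[s(*p,.017) for p in [(372,270),(357,312),(228,276)]])
print('scr foot sc',[sd(*p,.017) for p in [(488,245),(607,312),(582,345),(466,272)]])
print('grip top',[sd(*p,.059) for p in [(512,226),(591,271),(580,295),(497,243)]])
print('base plate',[sc(*p,.005) for p in [(155,290),(258,235),(445,520),(335,590)]])
print('head',[sc(*p,.099) for p in [(250,408),(340,350),(425,483),(330,537)]])
print('knob top',sc(328,412,.135), 'gauge',sc(403,372,.1), 'gripend',sc(133,72,.28))
print('eyecup',ray('wrist',(127,10),.026))
E
```

```text
plate [ 0.4622 -0.1015  0.076 ]
plate [ 0.6268 -0.1091  0.076 ]
plate [0.6381 0.0785 0.076 ]
plate [0.475  0.0892 0.076 ]
tray [0.4753 0.1563 0.05  ]
tray [0.6459 0.1444 0.05  ]
slug [0.5031 0.0504 0.0725]
slug [0.563  0.0476 0.0725]
slug [0.5918 0.0368 0.0725]
slug [ 0.5396 -0.031   0.0725]
mat [array([0.5069, 0.2644, 0.003 ]), array([0.3594, 0.2669, 0.003 ]), array([0.3606, 0.4128, 0.003 ]), array([0.5076, 0.41  , 0.003 ])]
matscene [array([0.3688, 0.4089, 0.003 ]), array([0.513 , 0.4087, 0.003 ]), array([0.5131, 0.2614, 0.003 ])]
scr foot [array([0.4089, 0.2952, 0.017 ]), array([0.4026, 0.3265, 0.017 ]), array([0.4935, 0.3453, 0.017 ])]
scr foot sc [array([0.4045, 0.3255, 0.017 ]), array([0.4969, 0.3488, 0.017 ]), array([0.5056, 0.3163, 0.017 ]), array([0.4118, 0.2978, 0.017 ])]
grip top [array([0.4233, 0.3227, 0.059 ]), array([0.4836, 0.3373, 0.059 ]), array([0.493 , 0.3177, 0.059 ]), array([0.4273, 0.305 , 0.059 ])]
base plate [array([ 0.3981, -0.3148,  0.005 ]), array([ 0.4103, -0.2227,  0.005 ]), array([ 0.6923, -0.2525,  0.005 ]), array([ 0.6819, -0.3471,  0.005 ])]
head [array([ 0.5637, -0.3261,  0.099 ]), array([ 0.5689, -0.2496,  0.099 ]), array([ 0.6869, -0.2636,  0.099 ]), array([ 0.6753, -0.3378,  0.099 ])]
knob top [ 0.6142 -0.2907  0.135 ] gauge [ 0.612  -0.2248  0.1   ] gripend [ 0.3859 -0.2718  0.28  ]
eyecup [0.41916749 0.17717484 0.026     ]
```

Emit:
drive_tool(targets=[0, 0, 0, 54, -20, 0, 1, 0, 0, 0, 54, -20, 0, 1, 0, 0, 0, 54, -20, 0, 1, 0, 0, 0, 54, -20, 0, 1, 0, 0, 0, 54, -20, 0, 1, 0, 0, 0, 52, -21, 0, 1, 0, 0, -10.5, 0, 0, 0, 1, 0, 0, -10.5, 0, 0, 0, 1, 0, 0, -10.5, 0, 0, 0, 1, 0, 0, -10.5, 0, 0, 0, 1, 0, 0, -10.5, 0, 0, 0, 1, 0, 0, -10.5, 0, 0, 0, 1])

```text
clock: 1.65
position: [0.4538, 0.3219, 0.231]
ee_rot: [-0.0, 0.23, 0.973, -0.0]
contact_force: [-0.6, -0.5, -0.0]
width: 0.0852
```

Emit:
drive_tool(targets=[0, 0, -10, 0, 0, 0, 1, 0, 0, -10, 0, 0, 0, 1, 0, 0, -10, 0, 0, 0, 1, 0, 0, -10, 0, 0, 0, 1, 0, 0, 0, 0, 0, 0, 1])

```text
clock: 2.28
position: [0.4538, 0.3219, 0.231]
ee_rot: [-0.0, -0.112, 0.994, -0.0]
contact_force: [0.5, -0.7, 0.2]
width: 0.0855
```

```bash
python3 - <<'E'
from h import *
s=get_state(); print(s['clock'],s['qpos'],s['position'],s['ee_rot'])
T=pose(); print(T.round(3)); save('wrist','w1.png'); save('scene','sc1.png')
E
```

```text
2.275 [ 4.91897465e-01  2.48469291e-01  1.54442922e+00 -3.13551295e-05
  1.34932946e+00 -1.30373658e+00] [0.45384859 0.32190705 0.23098543] [-2.89393048e-04 -1.12185638e-01  9.93687215e-01 -1.31877256e-04]
[[-0.975 -0.223 -0.001  0.454]
 [-0.223  0.975 -0.     0.322]
 [ 0.001 -0.    -1.     0.231]
 [ 0.     0.     0.     1.   ]]
```

View pics/w1.png

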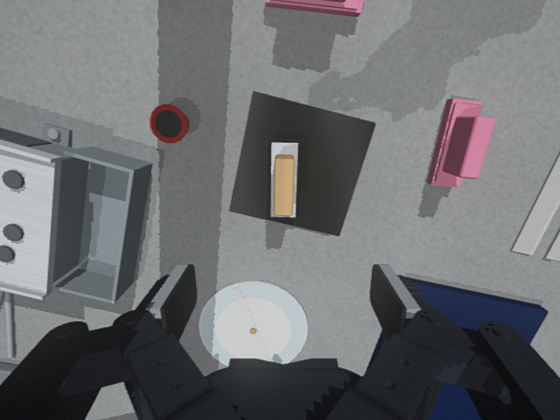

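View pics/sc1.png

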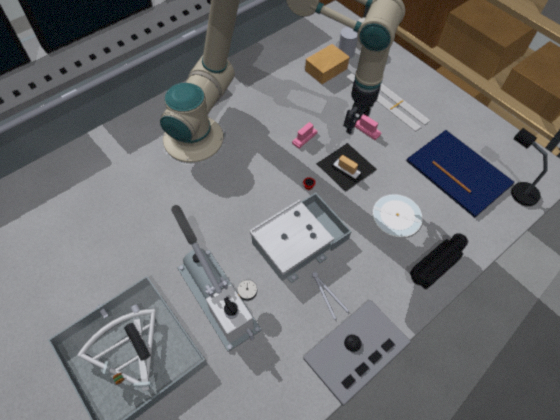

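```bash
python3 - <<'E'
from h import *
T=pose()
im=cv2.imread('pics/w1.png'); hsv=cv2.cvtColor(im,cv2.COLOR_BGR2HSV)
m=cv2.inRange(hsv,(8,60,120),(25,255,255)); m[:100]=0;m[260:]=0;m[:,:230]=0;m[:,340:]=0
c=max(cv2.findContours(m,0,1)[0],key=cv2.contourArea); print(cv2.boundingRect(c))
# foot: white
r=cv2.minAreaRect(c);b=cv2.boxPoints(r);print(r,[ray('wrist',p,.059,T).round(4)[:2] for p in b])
g=cv2.cvtColor(im,cv2.COLOR_BGR2GRAY)
m=cv2.inRange(g,110,255); m[:138]=0;m[222:]=0;m[:,:262]=0;m[:,306:]=0
c=max(cv2.findContours(m,0,1)[0],key=cv2.contourArea); r=cv2.minAreaRect(c);b=cv2.boxPoints(r);P=np.array([ray('wrist',p,.017,T)[:2] for p in b]);print(r,P.round(4),P.mean(0))
P=np.array([ray('wrist',p,.003,T)[:2] for p in [(253,92),(376,123),(340,236),(230,211)]]);print('mat',P.round(4),P.mean(0))
print(proj('scene',T[:3,3]))
cv2.imwrite('pics/w1c.png',cv2.resize(im[80:250,210:437],(800,600)))
E
```

```text
(274, 155, 21, 61)
((284.0, 185.0), (60.0, 20.0), 90.0) [array([0.4212, 0.3045]), array([0.4166, 0.3248]), array([0.4806, 0.3401]), array([0.4856, 0.3186])]
((284.0, 179.5), (75.0, 26.0), 90.0) [[0.4128 0.2978]
 [0.4061 0.3274]
 [0.4958 0.3492]
 [0.5031 0.3173]] [0.45443157 0.32290207]
mat [[0.3635 0.2654]
 [0.3647 0.4145]
 [0.5136 0.4131]
 [0.5117 0.2641]] [0.4383776  0.33929284]
[356.73049495 126.15897312]
```

View pics/w1c.png

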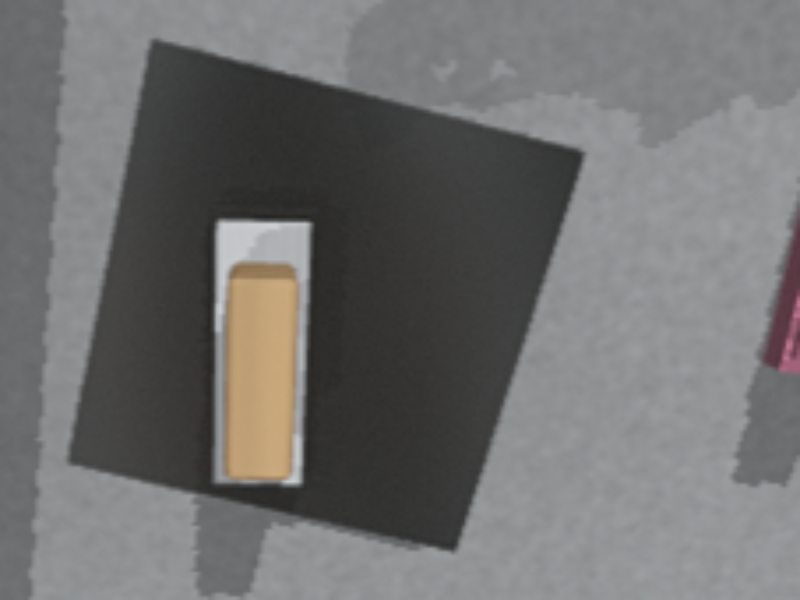

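Emit:
drive_tool(targets=[0, 0, 0, 0, 0, 50, 1, 0, 0, 0, 0, 0, 50, 1, 0, 0, 0, 0, 0, 50, 1, 0, 0, 0, 0, 0, 38, 1, 0, 0, 0, 0, 0, 20, 1, 0, 0, 0, 0, 0, 0, 1, 0, 0, 0, 0, 0, 0, 0, 0, 0, 0, 0, 0, 0, 0, 0, 0, 0, 0, 0, 0, 0, 0, 0, 0, 0, 0, 0, 0, 0, 0, 0, 0, 0, 0, 0], grip_force=70)

```text
clock: 3.75
position: [0.4546, 0.3223, 0.0242]
ee_rot: [0.001, -0.113, 0.994, 0.0]
contact_force: [-0.8, -0.5, 6.6]
width: 0.0209
```

Emit:
drive_tool(targets=[0, 0, 0, 0, 0, -20, 0, 0, 0, 0, 0, 0, -45, 0, 0, 0, 0, 0, 0, -45, 0, 0, 0, 8.2, 0, 0, 0, 0, 0, 0, 8.2, 0, 0, 0, 0, 0, 0, 0, 0, 0, 0, 0])

```text
clock: 4.5
position: [0.4536, 0.3218, 0.133]
ee_rot: [-0.0, 0.029, 1.0, -0.0]
contact_force: [0.1, 0.2, -1.0]
width: 0.0212
```

```bash
python3 - <<'E'
from h import *
s=get_state(); print(s['clock'],s['position'],s['contact_force'],s['moment'],s['width'])
T=pose(); print(T.round(3)); save('wrist','w2.png'); save('side','sd2.png')
E
```

```text
4.5 [0.45363931 0.32176604 0.13300586] [ 0.09701325  0.17289061 -0.97036573] [-0.02565374  0.02002968 -0.01979789] 0.021193379652143806
[[-0.998  0.058 -0.001  0.454]
 [ 0.058  0.998 -0.     0.322]
 [ 0.001 -0.    -1.     0.133]
 [ 0.     0.     0.     1.   ]]
```

View pics/w2.png

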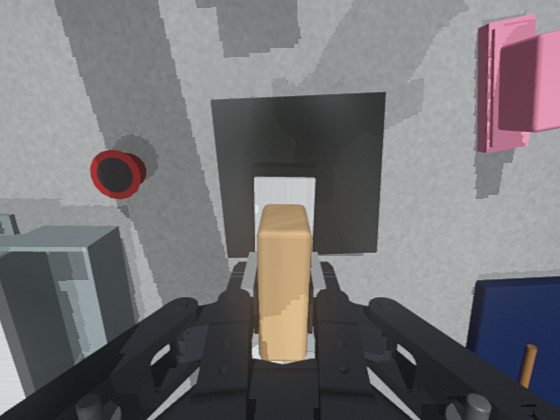

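View pics/sd2.png

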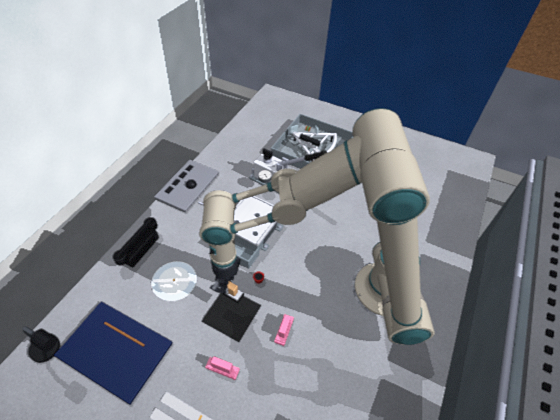

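Emit:
drive_tool(targets=[0, 0, 0, -17.7, -48, 0, 0, 0, 0, 0, -17.7, -48, 0, 0, 0, 0, 0, -17.7, -48, 0, 0, 0, 0, 0, -17.7, -48, 0, 0, 0, 0, 0, -17.7, -48, 0, 0, 0, 0, 0, -17.7, -48, 0, 0, 0, 0, 0, -17.7, -48, 0, 0, 0, 0, 0, -17.7, -48, 0, 0, 0, 0, 0, 0, 0, 0, 0, 0, 0, 0, 0, 0, 0, 0])

```text
clock: 5.85
position: [0.572, -0.0694, 0.1328]
ee_rot: [-0.001, 0.03, 1.0, 0.001]
contact_force: [0.3, 0.6, -1.0]
width: 0.0209
```

```bash
python3 - <<'E'
from h import *
s=get_state(); print(s['clock'],s['position'],s['contact_force'],s['moment'],s['width'])
T=pose(); print(T.round(3)); save('wrist','w3.png')
E
```

```text
5.85 [ 0.57196902 -0.0694013   0.13275858] [ 0.32843783  0.55734387 -0.9637915 ] [-0.03260658 -0.01867322  0.00379348] 0.02091316899394788
[[-0.998  0.059 -0.002  0.572]
 [ 0.059  0.998  0.001 -0.069]
 [ 0.002  0.001 -1.     0.133]
 [ 0.     0.     0.     1.   ]]
```

View pics/w3.png

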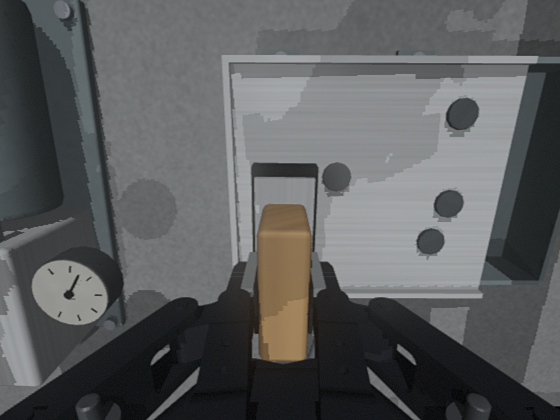

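```bash
python3 - <<'E'
from h import *
T=pose()
for uv in [(222,57),(530,62),(482,296)]: print(ray('wrist',uv,.076,T).round(4))
for uv in [(230,66),(237,285)]: print('in',ray('wrist',uv,.076,T).round(4))
c=np.array([.5505,-.0107]); a=np.deg2rad(-3.5); M=np.array([[np.cos(a),-np.sin(a)],[np.sin(a),np.cos(a)]])
for uv in [(337,177),(463,115),(449,205),(430,242)]:
  p=ray('wrist',uv,.0725,T)[:2]; print('slug',p.round(4),(M.T@(p-c)).round(4))
P=[(255,166),(318,166)]
print('tcp',M.T@(T[:2,3]-c))
E
```

```text
[ 0.4609 -0.099   0.076 ]
[0.4745 0.0867 0.076 ]
[0.6378 0.0807 0.076 ]
in [ 0.4661 -0.0947  0.076 ]
in [ 0.6171 -0.1063  0.076 ]
slug [ 0.5391 -0.0296] [-0.0102 -0.0195]
slug [0.5031 0.052 ] [-0.0511  0.0597]
slug [0.5638 0.0495] [0.0096 0.0609]
slug [0.5917 0.0386] [0.0381 0.0517]
tcp [ 0.02487378 -0.05668432]
```

Emit:
drive_tool(targets=[0, 0, 0, 0, 0, 20, 0, 0, 0, 0, 0, 0, 15, 0, 0, 0, 0, 0, 0, 4, 0, 0, 0, 0, 0, 0, 0, 0])

```text
clock: 6.4
position: [0.5725, -0.0692, 0.0942]
ee_rot: [-0.0, 0.029, 1.0, 0.0]
contact_force: [-0.2, -0.6, -1.6]
width: 0.0209
```

Emit:
drive_tool(targets=[0, 0, 0, 0, 0, 1, 0, 0, 0, 0, 0, 0, 0, 0])

```text
clock: 6.65
position: [0.5729, -0.0698, 0.0938]
ee_rot: [0.0, 0.03, 1.0, -0.0]
contact_force: [-0.4, 0.6, -0.5]
width: 0.0212
```

Emit:
drive_tool(targets=[0, 0, 0, 0, 0, 1, 0, 0, 0, 0, 0, 0, 0, 0])

```text
clock: 6.9
position: [0.5726, -0.0698, 0.0924]
ee_rot: [0.0, 0.03, 1.0, 0.0]
contact_force: [-0.3, -0.6, -0.9]
width: 0.0216
```

Emit:
drive_tool(targets=[0, 0, 0, 0, 0, 1, 0, 0, 0, 0, 0, 0, 0, 0])

```text
clock: 7.15
position: [0.5727, -0.0698, 0.0913]
ee_rot: [0.0, 0.03, 1.0, -0.0]
contact_force: [0.0, -0.8, -0.9]
width: 0.021
```

Emit:
drive_tool(targets=[0, 0, 0, 0, 0, 1, 0, 0, 0, 0, 0, 0, 0, 0])

```text
clock: 7.4
position: [0.5727, -0.0698, 0.0912]
ee_rot: [0.0, 0.03, 1.0, -0.0]
contact_force: [-1.7, 0.7, 4.7]
width: 0.021
```

Emit:
drive_tool(targets=[0, 0, 0, 0, 0, 1, 0, 0, 0, 0, 0, 0, 0, 0])

```text
clock: 7.65
position: [0.5727, -0.0698, 0.0912]
ee_rot: [0.001, 0.03, 1.0, -0.0]
contact_force: [-3.8, 1.5, 11.4]
width: 0.0214
```

Emit:
drive_tool(targets=[0, 0, 0, 0, 0, -1.3, 0, 0, 0, 0, 0, 13, 0, 0, 0, 0, 0, 0, 14, 0, 0, 0, 0, 0, 0, 14, 0, 0, 0, 0, 0, 0, 14, 0, 0, 0, 0, 0, 0, 14, 0, 0, 0, 0, 0, 0, 14, 0, 0, 0, 0, 0, 0, 14, 0, 0])

```text
clock: 8.65
position: [0.579, 0.0277, 0.0912]
ee_rot: [0.001, 0.029, 1.0, -0.001]
contact_force: [0.5, -3.7, 6.0]
width: 0.0209
```

```bash
python3 - <<'E'
from h import *
s=get_state(); print(s['clock'],s['position'],s['contact_force'],s['moment'],s['width'])
T=pose();  save('wrist','w4.png')
E
```

```text
8.65 [0.5790454  0.02773404 0.09121655] [ 0.54777185 -3.70452304  6.00178062] [-0.65903128  0.05637608 -0.00078121] 0.020928602000491556
```

View pics/w4.png

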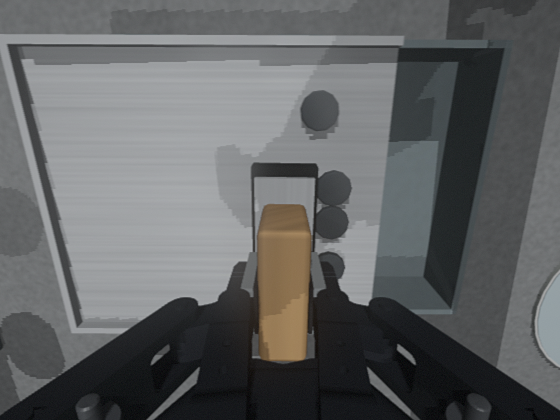

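Emit:
drive_tool(targets=[0, 0, 0, 0, 13, 0, 0, 0, 0, 0, 0, 13, 0, 0, 0, 0, 0, 0, 13, 0, 0, 0, 0, 0, 0, 14, 0, 0, 0, 0, 0, 0, 0, 0, 0, 0, 0, 0, 0, 0, 0, 0])

```text
clock: 9.45
position: [0.582, 0.0824, 0.0913]
ee_rot: [0.001, 0.029, 1.0, 0.001]
contact_force: [0.3, 1.2, 5.7]
width: 0.0213
```

```bash
python3 - <<'E'
from h import *
s=get_state(); print(s['clock'],s['position'],s['contact_force'],s['moment'],s['width'])
T=pose();  save('wrist','w5.png');save('side','sd5.png')
E
```

```text
9.45 [0.58201449 0.08243366 0.0912566 ] [0.33387901 1.15360488 5.66706133] [0.2035724  0.02400333 0.05503963] 0.021294477395709038
```

View pics/w5.png

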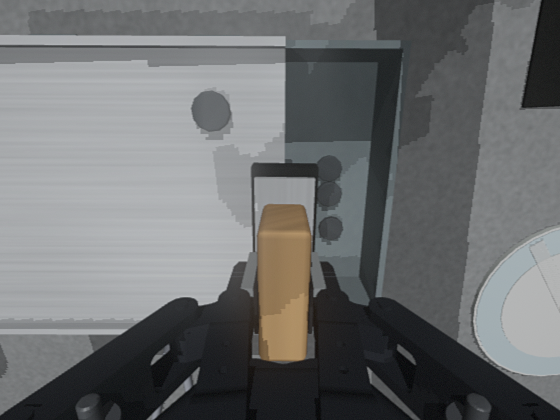

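Emit:
drive_tool(targets=[0, 0, 0, 0, 0, -20, 0, 0, 0, 0, 0, -32, 0, 0, 0, 0, 0, 0, -32, 0, 0, 0, 0, 0, 0, -32, 0, 0, 0, 0, 0, 23, 0, 0, 0, 0, 0, 0, 24, 0, 0, 0, 0, 0, 0, 0, 0, 17, 0, 0, 0, 0, 0, 0, 3, 0, 0, 0, 0, 0, 0, 0, 0])

```text
clock: 10.68
position: [0.5272, -0.0112, 0.0911]
ee_rot: [-0.002, 0.029, 1.0, 0.001]
contact_force: [-5.7, 0.9, 9.4]
width: 0.0218
```

```bash
python3 - <<'E'
from h import *
s=get_state(); print(s['clock'],s['position'],s['contact_force'],s['moment'],s['width'])
T=pose();  save('wrist','w6.png')
E
```

```text
10.675 [ 0.52717167 -0.01121375  0.09111501] [-5.68333273  0.87867968  9.37190679] [0.18543372 0.59862975 0.02348433] 0.02183180092594931
```

View pics/w6.png

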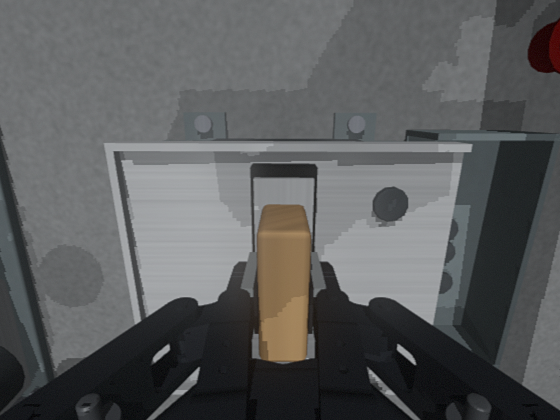

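Emit:
drive_tool(targets=[0, 0, 0, 0, 0, -0.7, 0, 0, 0, 0, 0, 14, 0, 0, 0, 0, 0, 0, 14, 0, 0, 0, 0, 0, 0, 14, 0, 0, 0, 0, 0, 0, 14, 0, 0, 0, 0, 0, 0, 14, 0, 0, 0, 0, 0, 0, 14, 0, 0, 0, 0, 0, 0, 13, 0, 0, 0, 0, 0, 0, 0, 0, 0, 0, 0, 0, 0, 0, 0, 0])

```text
clock: 11.98
position: [0.5345, 0.0838, 0.0912]
ee_rot: [-0.0, 0.03, 1.0, -0.0]
contact_force: [0.4, -0.4, -2.2]
width: 0.0215
```

```bash
python3 - <<'E'
from h import *
s=get_state(); print(s['clock'],s['position'],s['contact_force'],s['moment'],s['width'])
T=pose();  save('wrist','w7.png')
E
```

```text
11.975 [0.53451461 0.08383771 0.09117965] [ 0.42087716 -0.38580445 -2.16413341] [-0.03599955 -0.00288622 -0.02405688] 0.021520743345209065
```

View pics/w7.png

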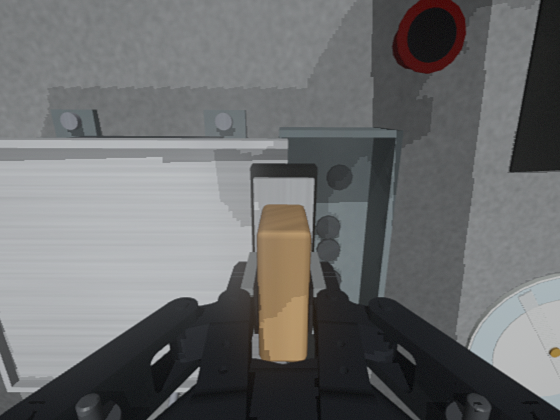

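Emit:
drive_tool(targets=[0, 0, 0, 0, 0, -45, 0, 0, 0, 0, 18.6, 41.5, 0, 0, 0, 0, 0, 18.6, 41.5, 0, 0, 0, 0, 0, 18.6, 41.5, 0, 0, 0, 0, 0, 18.6, 41.5, 0, 0, 0, 0, 0, 18.6, 41.5, 0, 0, 0, 0, 0, 18.6, 41.5, 0, 0, 0, 0, 0, 0, 0, 0, 0])

```text
clock: 13.02
position: [0.437, 0.341, 0.1361]
ee_rot: [-0.0, 0.028, 1.0, 0.0]
contact_force: [0.6, 0.2, -1.6]
width: 0.021
```

```bash
python3 - <<'E'
from h import *
s=get_state(); print(s['clock'],s['position'],s['contact_force'],s['width'])
T=pose();  save('wrist','w8.png')
E
```

```text
13.025 [0.43701928 0.34096409 0.13612053] [ 0.56048612  0.22320555 -1.55033729] 0.021005548661973582
```

View pics/w8.png

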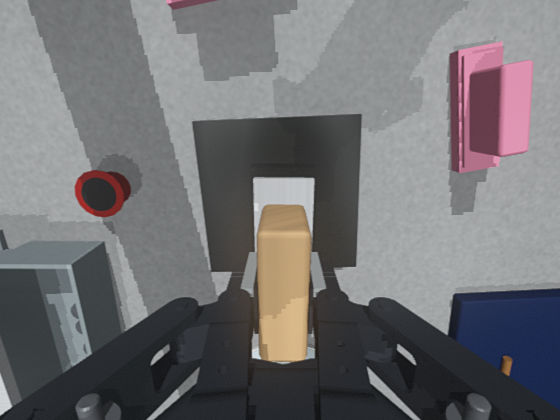

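Emit:
drive_tool(targets=[0, 0, 0, -1, -1.5, 40, 0, 0, 0, 0, 0, 0, 40, 0, 0, 0, 0, 0, 0, 24, 0, 0, 0, 0, 0, 0, 5, 0, 0, 0, 0, 0, 0, 2, 0, 0, 0, 0, 0, 0, 0, 0])

```text
clock: 13.82
position: [0.4399, 0.3375, 0.0263]
ee_rot: [0.001, 0.03, 1.0, 0.0]
contact_force: [0.1, -0.3, -1.1]
width: 0.0212
```

Emit:
drive_tool(targets=[0, 0, 0, 1.7, 1.3, 0, 0, 0, 0, 0, 0, 0, 1.7, 0, 0, 0, 0, 0, 0, 0, 0])

```text
clock: 14.2
position: [0.4376, 0.3392, 0.0242]
ee_rot: [0.001, 0.03, 1.0, 0.0]
contact_force: [0.2, 0.1, 2.0]
width: 0.021
```

Emit:
drive_tool(targets=[0, 0, 0, 0, 0, 0.7, 0, 0, 0, 0, 0, 0, 0, 0])

```text
clock: 14.45
position: [0.4377, 0.3392, 0.0241]
ee_rot: [0.001, 0.03, 1.0, 0.0]
contact_force: [-1.9, -0.9, 7.9]
width: 0.0216
```

Emit:
drive_tool(targets=[0, 0, 0, 0, 0, -0.7, 0, 0, 0, 0, 0, 0, 0, 1, 0, 0, 0, 0, 0, 0, 1, 0, 0, 0, 0, 0, 0, 1, 0, 0, 0, 0, 0, 0, 1, 0, 0, 0, 0, 0, -30, 1, 0, 0, 0, 0, 0, -60, 1, 0, 0, 0, 0, 0, -60, 1, 0, 0, 0, 0, 0, -60, 1, 0, 0, 0, 0, 0, 0, 1])

```text
clock: 15.7
position: [0.44, 0.3405, 0.2393]
ee_rot: [0.005, 0.03, 1.0, 0.003]
contact_force: [-0.0, 0.3, -1.1]
width: 0.0852
```

```bash
python3 - <<'E'
from h import *
s=get_state(); print(s['clock'],s['position'],s['contact_force'],s['width'],s['qpos'])
T=pose();  im=save('wrist','w9.png')
E
```

```text
15.7 [0.44002882 0.34047364 0.23929136] [-1.07711141e-03  3.42846209e-01 -1.10968763e+00] 0.08523315137049643 [ 5.33505903e-01  2.36835405e-01  1.53971098e+00 -5.92757072e-05
  1.35296353e+00 -9.77991462e-01]
```

View pics/w9.png

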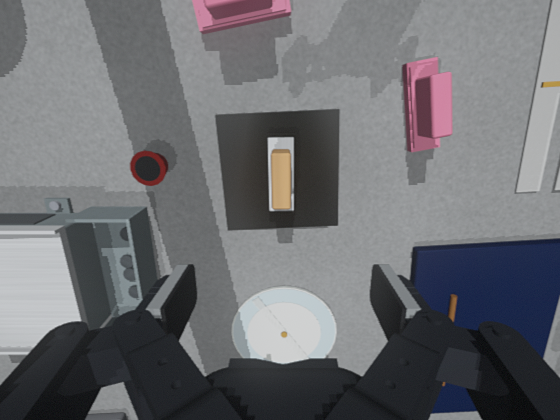

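Emit:
drive_tool(targets=[0, 0, 0, -19.2, -53, 0, 1, 0, 0, 0, -19.2, -53, 0, 1, 0, 0, 0, -19.2, -53, 0, 1, 0, 0, 0, -19.2, -53, 0, 1, 0, 0, 0, -19.2, -53, 0, 1, 0, 0, 0, -19.2, -53, 0, 1, 0, 0, 0, -19.2, -53, 0, 1, 0, 0, 0, -19.2, -53, 0, 1, 0, 0, 0, -19.2, -53, 0, 1, 0, 0, 0, -19.2, -53, 0, 1, 0, 0, 0, 0, 0, 0, 1])

```text
clock: 17.12
position: [0.5973, -0.2055, 0.2301]
ee_rot: [-0.002, 0.032, 0.999, 0.0]
contact_force: [-0.7, -0.0, -0.6]
width: 0.0858
```

```bash
python3 - <<'E'
from h import *
s=get_state(); print(s['clock'],s['position'],s['contact_force'],s['width'],s['qpos'])
T=pose(); print(T.round(3)); np.save('T10.npy',T); im=save('wrist','w10.png'); save('scene','sc10.png')
E
```

```text
17.125 [ 0.5972744  -0.20548387  0.23012455] [-0.7127754  -0.02110922 -0.59939237] 0.08579280019987962 [-4.40690521e-01  3.64318298e-01  1.37592779e+00 -1.32279987e-03
  1.40516484e+00 -1.94731848e+00]
[[-0.998  0.064 -0.004  0.597]
 [ 0.064  0.998  0.    -0.205]
 [ 0.004  0.    -1.     0.23 ]
 [ 0.     0.     0.     1.   ]]
```

View pics/w10.png

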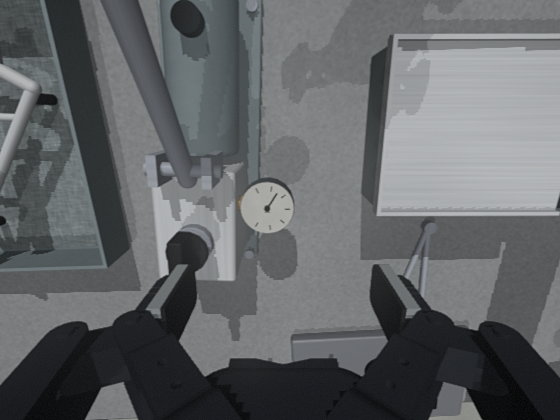

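View pics/sc10.png

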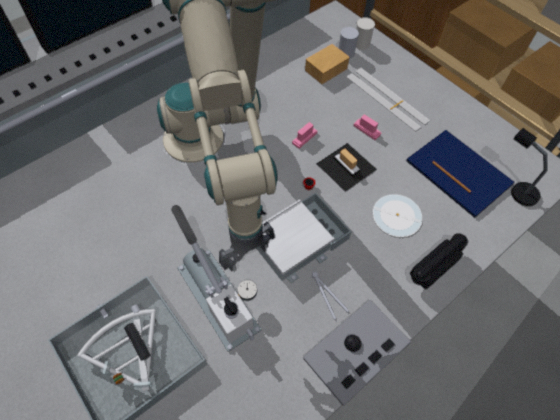

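Emit:
drive_tool(targets=[0, 0, 0, 0, -42, -10, 1, 0, 0, 0, 0, -42, -10, 1, 0, 0, 0, 0, 0, 0, 1, 0, 0, 0, 0, 0, 0, 1])

```text
clock: 17.73
position: [0.5921, -0.2834, 0.2528]
ee_rot: [-0.001, 0.029, 1.0, 0.001]
contact_force: [-0.9, -0.7, -0.2]
width: 0.0855
```

```bash
python3 - <<'E'
from h import *
s=get_state(); print(s['clock'],s['position'],s['contact_force'],s['width'],s['qpos'])
T=pose(); print(T.round(3)); np.save('T11.npy',T); im=save('wrist','w11.png')
b=cv2.imread('pics/w11.png'); cv2.imwrite('pics/w11c.png',cv2.resize(b[100:340,180:400],None,fx=2.5,fy=2.5))
E
```

```text
17.725 [ 0.59207533 -0.28343538  0.25284462] [-0.85523608 -0.69290072 -0.2053186 ] 0.08546626837185098 [-5.53025498e-01  3.91743056e-01  1.27739625e+00  1.12908343e-03
  1.47480151e+00 -2.06567514e+00]
[[-0.998  0.058 -0.001  0.592]
 [ 0.058  0.998  0.002 -0.283]
 [ 0.002  0.002 -1.     0.253]
 [ 0.     0.     0.     1.   ]]
```

View pics/w11.png

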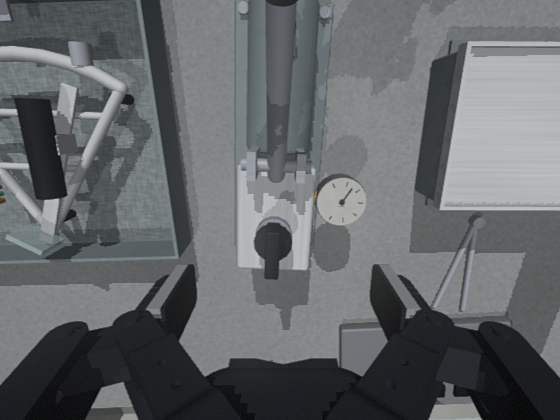

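View pics/w11c.png

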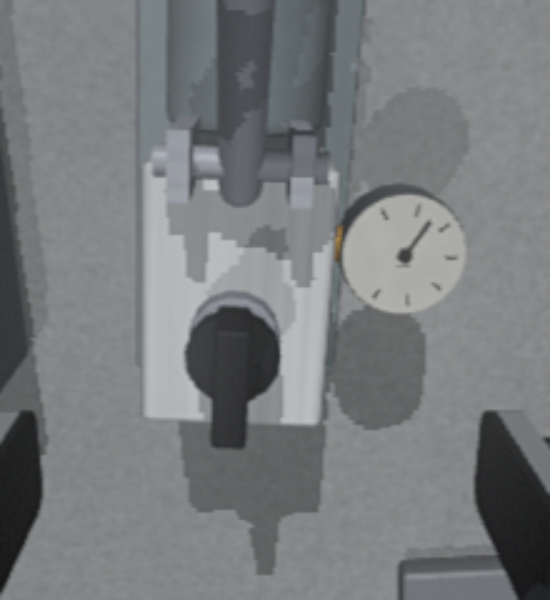

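```bash
python3 - <<'E'
from h import *
T=np.load('T11.npy')
def c(u,v,z): return ray('wrist',(180+u/2.5,100+v/2.5),z,T).round(4)
print('head',[c(*p,.099) for p in [(147,417),(322,424),(145,165),(335,180)]])
print('axle',c(240,163,.120),[c(*p,.12) for p in [(155,163),(325,167)]])
for z in (.11,.115,.12,.125): print('foot',z,c(235,355,z),[c(187,355,z)[:2],c(281,355,z)[:2]])
for z in (.138,.143,.148): print('bar',z,c(232,333,z),c(229,425,z),c(229,445,z),c(213,440,z),c(246,440,z))
print('base',[ray('wrist',p,.006,T).round(4) for p in [(326,12),(243,8)]])
print('scene bar', [ray('scene',(226.5,298),z).round(4) for z in (.138,.143,.148)])
K,W=cam('wrist',T); print(np.linalg.inv(W).round(3))
E
python3 - <<'E'
import cv2
b=cv2.imread('pics/sc10.png'); cv2.imwrite('pics/sc10c.png',cv2.resize(b[190:340,160:300],None,fx=4,fy=4,interpolation=cv2.INTER_CUBIC))
E
```

```text
head [array([ 0.6732, -0.3366,  0.099 ]), array([ 0.6812, -0.2596,  0.099 ]), array([ 0.5621, -0.326 ,  0.099 ]), array([ 0.5726, -0.2509,  0.099 ])]
axle [ 0.5602 -0.2877  0.12  ] [array([ 0.5584, -0.319 ,  0.12  ]), array([ 0.5635, -0.2565,  0.12  ])]
foot 0.11 [ 0.6411 -0.2953  0.11  ] [array([ 0.6399, -0.3151]), array([ 0.6422, -0.2763])]
foot 0.115 [ 0.6389 -0.295   0.115 ] [array([ 0.6377, -0.3144]), array([ 0.64  , -0.2763])]
foot 0.12 [ 0.6367 -0.2947  0.12  ] [array([ 0.6356, -0.3138]), array([ 0.6378, -0.2764])]
foot 0.125 [ 0.6345 -0.2944  0.125 ] [array([ 0.6334, -0.3132]), array([ 0.6356, -0.2764])]
bar 0.138 [ 0.62   -0.2942  0.138 ] [ 0.6579 -0.298   0.138 ] [ 0.6666 -0.2986  0.138 ] [ 0.664  -0.3046  0.138 ] [ 0.6648 -0.2918  0.138 ]
bar 0.143 [ 0.618  -0.2939  0.143 ] [ 0.6552 -0.2976  0.143 ] [ 0.6637 -0.2982  0.143 ] [ 0.6612 -0.3041  0.143 ] [ 0.6619 -0.2916  0.143 ]
bar 0.148 [ 0.616  -0.2936  0.148 ] [ 0.6524 -0.2972  0.148 ] [ 0.6608 -0.2978  0.148 ] [ 0.6583 -0.3036  0.148 ] [ 0.6591 -0.2913  0.148 ]
base [array([ 0.4088, -0.2236,  0.006 ]), array([ 0.3995, -0.3167,  0.006 ])]
scene bar [array([ 0.6098, -0.2898,  0.138 ]), array([ 0.6116, -0.2907,  0.143 ]), array([ 0.6134, -0.2915,  0.148 ])]
[[ 0.058  0.952  0.3    0.516]
 [ 0.998 -0.056 -0.016 -0.279]
 [ 0.002  0.301 -0.954  0.396]
 [ 0.     0.     0.     1.   ]]
```

View pics/sc10c.png

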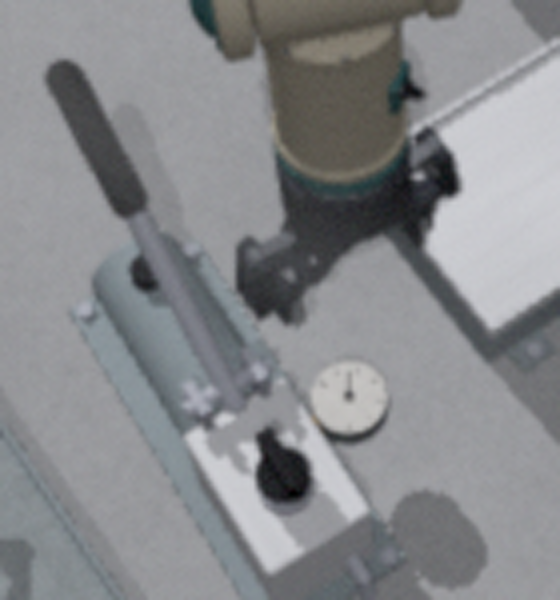

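Emit:
drive_tool(targets=[0, 0, 2.3, 0, 0, 0, 0.45, 0, 0, 0, -22, -4, 0, 0.45, 0, 0, 0, -22, -4, 0, 0.45, 0, 0, 0, 0, 0, 25, 0.45, 0, 0, 0, 0, 0, 25, 0.45, 0, 0, 0, 0, 0, 0, 0.45, 0, 0, 0, 0, 0, 0, 0.45])

```text
clock: 18.65
position: [0.636, -0.2969, 0.2045]
ee_rot: [0.001, 0.049, 0.999, -0.0]
contact_force: [-0.4, 0.2, 1.8]
width: 0.0386
```

```bash
python3 - <<'E'
from h import *
s=get_state(); print(s['clock'],s['position'],s['contact_force'],s['width'],s['qpos'])
T=pose(); print(T.round(3)); np.save('T12.npy',T); im=save('wrist','w12.png');save('side','sd12.png')
E
```

```text
18.65 [ 0.63601175 -0.29694823  0.20452615] [-0.41391427  0.22045283  1.82976505] 0.0385692079025252 [-5.35966201e-01  4.81689681e-01  1.24690398e+00  2.34879800e-04
  1.41198902e+00 -2.00851523e+00]
[[-0.995  0.098  0.001  0.636]
 [ 0.098  0.995 -0.    -0.297]
 [-0.001 -0.    -1.     0.205]
 [ 0.     0.     0.     1.   ]]
```

View pics/w12.png

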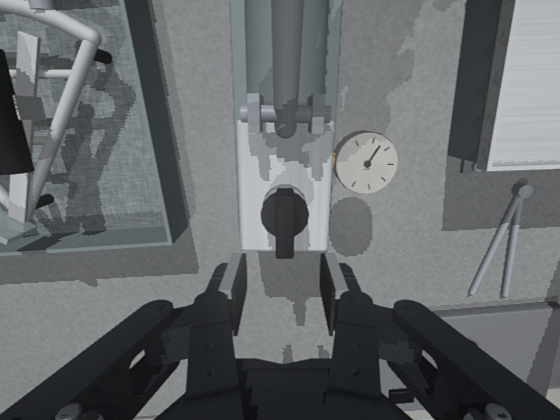

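View pics/sd12.png

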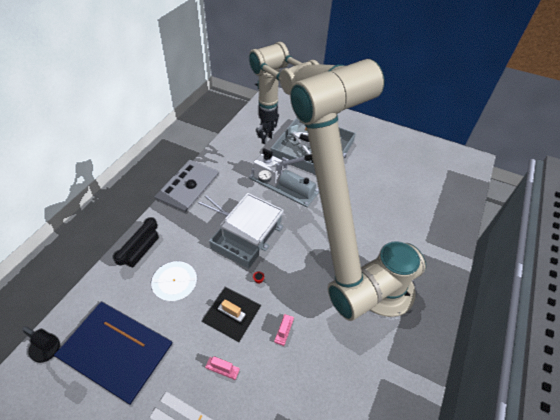

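```bash
python3 - <<'E'
from h import *
T=np.load('T12.npy')
print(ray('wrist',(284.5,214),.123,T),ray('wrist',(285.5,186),.151,T),ray('wrist',(285,253),.151,T))
E
```

```text
[ 0.63513367 -0.2955691   0.123     ] [ 0.6061807 -0.2922102  0.151    ] [ 0.65530173 -0.29728566  0.151     ]
```

Emit:
drive_tool(targets=[0, 0, 0, 0, 0, 35, 0.45, 0, 0, 0, 0, 0, 35, 0.45, 0, 0, 0, 0, 0, 3, 0.45, 0, 0, 0, 0, 0, 0, 0.45, 0, 0, 0, 0, 0, 0, 0.45])

```text
clock: 19.38
position: [0.6367, -0.2985, 0.1329]
ee_rot: [0.002, 0.05, 0.999, -0.001]
contact_force: [-0.3, -0.1, 0.1]
width: 0.0387
```

Emit:
drive_tool(targets=[0, 0, 0, 1.5, 2, 2, 0.45, 0, 0, 0, 0, 0, 0, 0.45, 0, 0, 0, 0, 0, 0, 0.45])

```text
clock: 19.75
position: [0.6343, -0.2957, 0.1289]
ee_rot: [0.0, 0.05, 0.999, -0.0]
contact_force: [-0.9, -0.2, 0.1]
width: 0.0384
```

```bash
python3 - <<'E'
from h import *
s=get_state(); print(s['clock'],s['position'],s['contact_force'],s['width'],s['moment'])
im=save('wrist','w13.png')
E
```

```text
19.75 [ 0.63427161 -0.29566232  0.12886619] [-0.85717028 -0.23208437  0.10869599] 0.03843549437354731 [-0.01765955 -0.02034908  0.03090294]
```

View pics/w13.png

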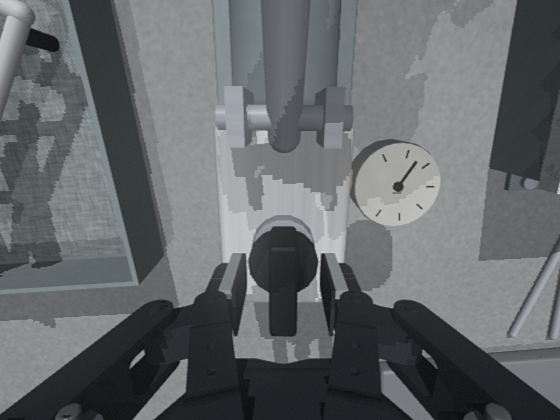

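Emit:
drive_tool(targets=[0, 0, 0, 0, 0, 0, 0, 0, 0, 0, 0, 0, 0, 0, 0, 0, 0, 0, 0, 0, 0, 0, 0, 0, 0, 0, 0, 0], grip_force=90)

```text
clock: 20.3
position: [0.6343, -0.2957, 0.1288]
ee_rot: [0.0, 0.05, 0.999, -0.0]
contact_force: [-0.7, 0.6, 2.3]
width: 0.0115
```

Emit:
drive_tool(targets=[0, 0, 0, 0, 0, 4, 0, 0, 0, 0, 0, 0, 4, 0, 0, 0, 0, 0, 0, 1, 0, 0, 0, 0, 0, 0, 0, 0])

```text
clock: 20.8
position: [0.6343, -0.2958, 0.1209]
ee_rot: [0.0, 0.05, 0.999, -0.0]
contact_force: [-3.0, 0.5, 8.7]
width: 0.0114
```

Emit:
drive_tool(targets=[0, 0, 8, 0, 0, 0, 0, 0, 0, 8, 0, 0, 0, 0, 0, 0, 8, 0, 0, 0, 0, 0, 0, 8, 0, 0, 0, 0, 0, 0, 8, 0, 0, 0, 0, 0, 0, 8, 0, 0, 0, 0, 0, 0, 8, 0, 0, 0, 0, 0, 0, 8, 0, 0, 0, 0])

```text
clock: 21.8
position: [0.6338, -0.2964, 0.121]
ee_rot: [0.001, 0.573, 0.82, -0.001]
contact_force: [-3.9, 0.3, 7.9]
width: 0.0114
```

```bash
python3 - <<'E'
from h import *
s=get_state(); print(s['clock'],s['position'],s['contact_force'],s['width'],s['moment'],s['qpos'])
im=save('wrist','w14.png')
E
```

```text
21.8 [ 0.63379869 -0.29644865  0.12102847] [-3.88195363  0.31858275  7.93832312] 0.011382582066109261 [-0.00723001  0.72173402  0.04258599] [-0.5359753   0.52905587  1.37514001 -0.00177089  1.23645103 -0.88571324]
```

View pics/w14.png

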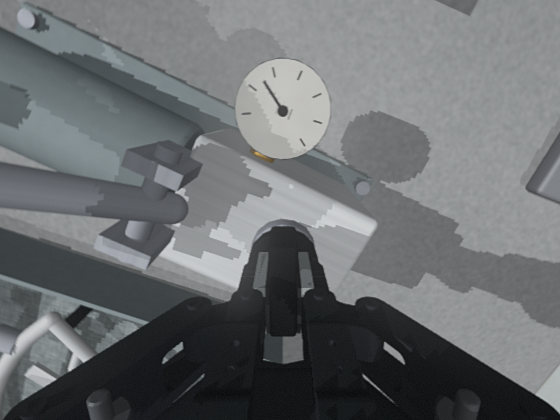

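Emit:
drive_tool(targets=[0, 0, 8, 0, 0, 0, 0, 0, 0, 8, 0, 0, 0, 0, 0, 0, 8, 0, 0, 0, 0, 0, 0, 8, 0, 0, 0, 0, 0, 0, 8, 0, 0, 0, 0, 0, 0, 8, 0, 0, 0, 0, 0, 0, 8, 0, 0, 0, 0, 0, 0, 8, 0, 0, 0, 0, 0, 0, 8, 0, 0, 0, 0, 0, 0, 0, 0, 0, 0, 0])

```text
clock: 23.1
position: [0.6328, -0.2961, 0.1208]
ee_rot: [0.0, 0.945, 0.328, -0.001]
contact_force: [-5.0, 1.2, 8.1]
width: 0.0113
```

```bash
python3 - <<'E'
from h import *
s=get_state(); print(s['clock'],s['position'],s['contact_force'],s['width'],s['moment'],s['qpos'])
E
```

```text
23.1 [ 0.63284102 -0.29614448  0.12078037] [-5.01618835  1.22841611  8.12200103] 0.011345839503917212 [ 0.00194506  0.8326866  -0.06904217] [-0.53610099  0.52896866  1.37595773 -0.00217685  1.23790857  0.36729713]
```

Emit:
drive_tool(targets=[0, 0, 3, 0, 0, 0, 0, 0, 0, 3, 0, 0, 0, 0, 0, 0, 3, 0, 0, 0, 0, 0, 0, 0, 0, 0, 0, 0])

```text
clock: 23.6
position: [0.6328, -0.2961, 0.1207]
ee_rot: [0.0, 0.967, 0.254, -0.001]
contact_force: [-5.2, -0.0, 8.2]
width: 0.0117
```

```bash
python3 - <<'E'
from h import *
s=get_state(); print(s['clock'],s['position'],s['contact_force'],s['width'],s['moment'],s['qpos'])
E
```

```text
23.6 [ 0.63276798 -0.29608699  0.1207171 ] [-5.15493524 -0.03478026  8.20375638] 0.01165496123386795 [0.03465791 0.85380859 0.57544524] [-0.53591075  0.52902008  1.37603145 -0.0025255   1.23801039  0.52217394]
```

Emit:
drive_tool(targets=[0, 0, 0, 0, 0, 0, 0.45, 0, 0, 0, 0, 0, 0, 0.45, 0, 0, 0, 0, 0, 0, 0.45, 0, 0, 0, 0, 0, -30, 0.45, 0, 0, 0, 0, 0, -60, 0.45, 0, 0, 0, 0, 0, -60, 0.45, 0, 0, 0, 0, 0, -60, 0.2, 0, 0, 8.8, 0, 0, 0, 0, 0, 0, 8.8, 0, 0, 0, 0, 0, 0, 8.8, 0, 0, 0, 0, 0, 0, 8.8, 0, 0, 0, 0, 0, 0, 0, 0, 0, 0, 0], grip_force=40)

```text
clock: 25.1
position: [0.6343, -0.2955, 0.329]
ee_rot: [-0.0, 0.999, -0.05, -0.0]
contact_force: [0.2, -0.0, 0.1]
width: 0.0001
```

```bash
python3 - <<'E'
from h import *
s=get_state(); print(s['clock'],s['position'],s['contact_force'],s['width'],s['moment'],s['qpos'])
print(pose().round(3))
im=save('wrist','w15.png');save('scene','sc15.png')
b=cv2.imread('pics/sc15.png'); cv2.imwrite('pics/sc15c.png',cv2.resize(b[190:340,160:300],None,fx=4,fy=4,interpolation=cv2.INTER_CUBIC))
E
```

```text
25.1 [ 0.63426166 -0.29554832  0.32898107] [ 0.16277119 -0.02413678  0.12416667] 0.00010779767389817371 [-0.04871097  0.0535838   0.00161537] [-5.35478620e-01  4.45526008e-01  1.00996261e+00  1.51753327e-04
  1.68699888e+00  1.13633779e+00]
[[ 0.995 -0.101 -0.001  0.634]
 [-0.101 -0.995  0.001 -0.296]
 [-0.001 -0.001 -1.     0.329]
 [ 0.     0.     0.     1.   ]]
```

View pics/w15.png

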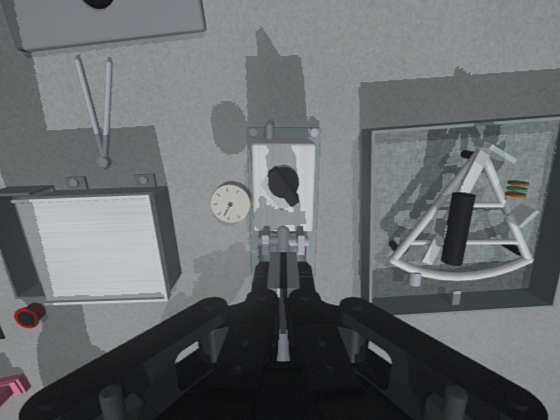

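View pics/sc15c.png

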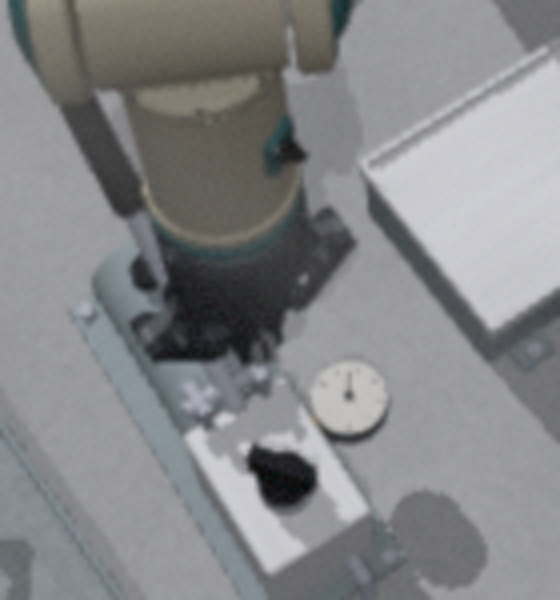

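Emit:
drive_tool(targets=[0, 0, 0, -57, 0, 0, 0, 0, 0, 0, -57, 0, 0, 0, 0, 0, 0, -57, 0, 0, 0, 0, 0, 0, -58, 0, 0, 0, 0, 0, 0, 0, 0, 0, 0, 0, 0, 0, 0, 0, 0, 0])

```text
clock: 25.95
position: [0.407, -0.2725, 0.3301]
ee_rot: [0.0, 0.999, -0.051, 0.001]
contact_force: [0.1, 0.1, 0.1]
width: -0.0005
```

```bash
python3 - <<'E'
from h import *
s=get_state(); print(s['clock'],s['position'],s['contact_force'],s['qpos'])
im=save('wrist','w16.png');save('side','sd16.png')
b=cv2.imread('pics/sd16.png'); cv2.imwrite('pics/sd16c.png',cv2.resize(b[80:230,220:380],None,fx=4,fy=4,interpolation=cv2.INTER_CUBIC))
E
```

```text
25.95 [ 0.40701906 -0.27247414  0.33013796] [0.0556095  0.10906145 0.0784116 ] [-7.32534619e-01  1.02143702e-01  1.48810834e+00  5.95414384e-04
  1.54920983e+00  9.40655623e-01]
```

View pics/w16.png

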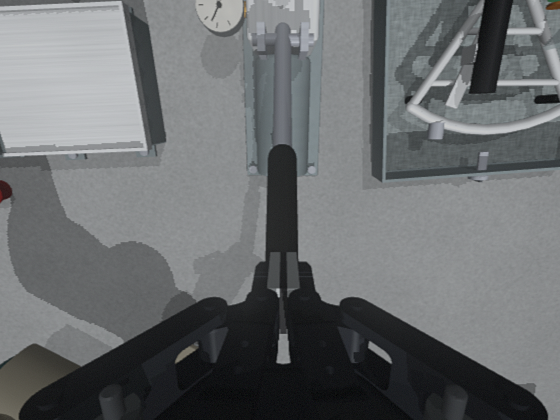

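View pics/sd16c.png

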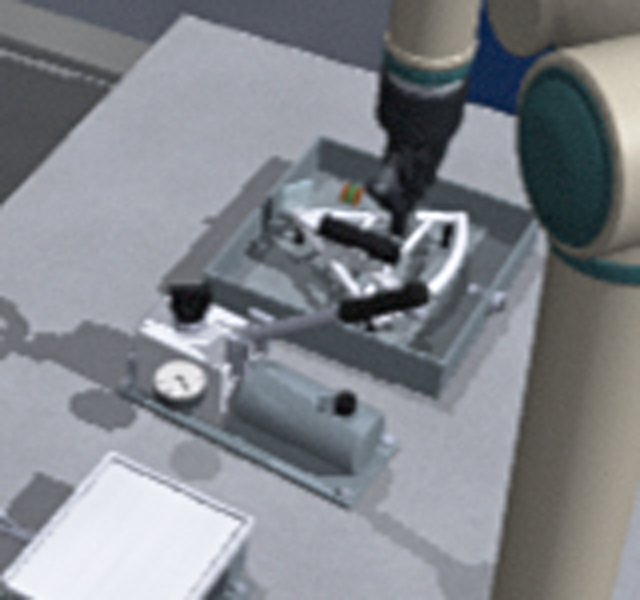

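Emit:
drive_tool(targets=[0, 0, 0, 0, 0, 45, 0, 0, 0, 0, 0, 0, 17, 0, 0, 0, 0, 0, 0, 17, 0, 0, 0, 0, 0, 0, 17, 0, 0, 0, 0, 0, 0, 17, 0, 0, 0, 0, 0, 0, 17, 0, 0, 0, 0, 0, 0, 17, 0, 0, 0, 0, 0, 0, 17, 0, 0, 0, 0, 0, 0, 17, 0, 0, 0, 0, 0, 0, 17, 0, 0, 0, 0, 0, 0, 5, 0, 0, 0, 0, 0, 0, 0, 0])

```text
clock: 27.55
position: [0.4049, -0.2729, 0.127]
ee_rot: [0.0, 0.999, -0.05, -0.003]
contact_force: [-9.9, -0.4, 14.6]
width: -0.0002
```

```bash
python3 - <<'E'
from h import *
s=get_state(); print(s['clock'],s['position'],s['contact_force'],s['qpos'])
im=save('wrist','w17.png');save('side','sd17.png')
b=cv2.imread('pics/sd17.png'); cv2.imwrite('pics/sd17c.png',cv2.resize(b[80:230,220:380],None,fx=4,fy=4,interpolation=cv2.INTER_CUBIC))
E
```

```text
27.55 [ 0.40493781 -0.27288418  0.12700215] [-9.91668756 -0.40663565 14.64718342] [-0.73209754  0.23500014  1.84405769 -0.00529863  1.06668383  0.94103736]
```

View pics/sd17c.png

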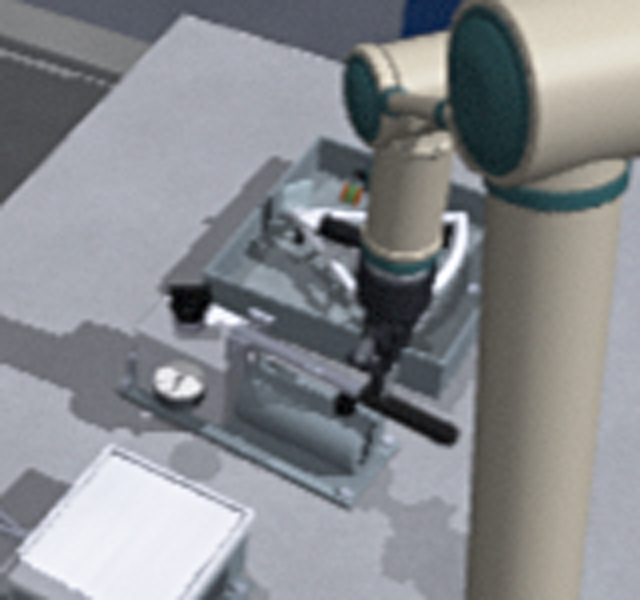

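Emit:
drive_tool(targets=[0, 0, 0, 0, 0, 3, 0, 0, 0, 0, 0, 0, 3, 0, 0, 0, 0, 0, 0, 0, 0])

```text
clock: 28.02
position: [0.4048, -0.2729, 0.1213]
ee_rot: [0.001, 0.999, -0.05, -0.003]
contact_force: [-10.0, -0.5, 14.8]
width: 0.0
```

Emit:
drive_tool(targets=[0, 0, 0, 0, 0, 2, 0, 0, 0, 0, 0, 0, 2, 0, 0, 0, 0, 0, 0, 0, 0])

```text
clock: 28.4
position: [0.4048, -0.2728, 0.1174]
ee_rot: [0.001, 0.999, -0.05, -0.003]
contact_force: [-10.0, -0.2, 13.8]
width: -0.0001
```

Emit:
drive_tool(targets=[0, 0, 0, 0, 0, -17, 0, 0, 0, 0, 0, 0, -17, 0, 0, 0, 0, 0, 0, -17, 0, 0, 0, 0, 0, 0, -17, 0, 0, 0, 0, 0, 0, -17, 0, 0, 0, 0, 0, 0, -17, 0, 0, 0, 0, 0, 0, -17, 0, 0, 0, 0, 0, 0, -17, 0, 0, 0, 0, 0, 0, -17, 0, 0, 0, 0, 0, 0, -19, 0, 0, 0, 0, 0, 0, 0, 0])

```text
clock: 29.78
position: [0.4083, -0.273, 0.2894]
ee_rot: [0.001, 0.999, -0.051, 0.001]
contact_force: [0.5, 0.4, -0.8]
width: -0.0
```

```bash
python3 - <<'E'
from h import *
s=get_state(); print(s['clock'],s['position'],s['contact_force'],s['qpos'])
im=save('wrist','w18.png');save('side','sd18.png')
b=cv2.imread('pics/sd18.png'); cv2.imwrite('pics/sd18c.png',cv2.resize(b[100:250,200:360],None,fx=4,fy=4,interpolation=cv2.INTER_CUBIC))
E
```

```text
29.775 [ 0.4083488  -0.27299959  0.28939223] [ 0.45749188  0.41835957 -0.78470495] [-7.31227356e-01  1.17536330e-01  1.56812325e+00  2.20954741e-04
  1.45314482e+00  9.41151645e-01]
```

View pics/sd18c.png

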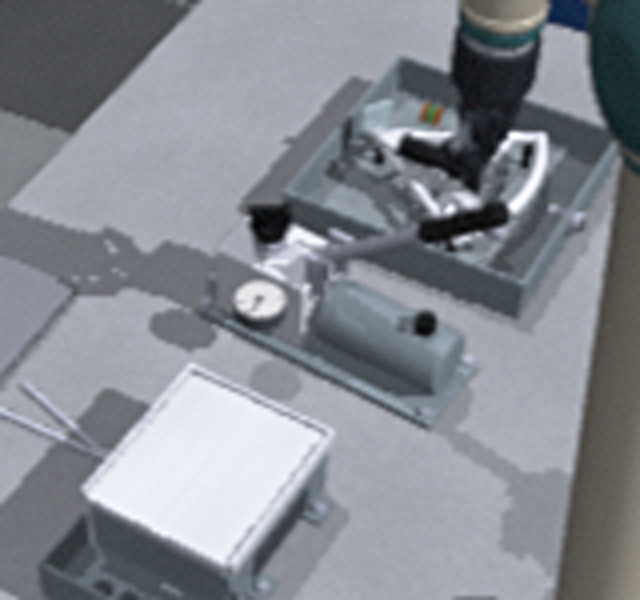

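View pics/w18.png

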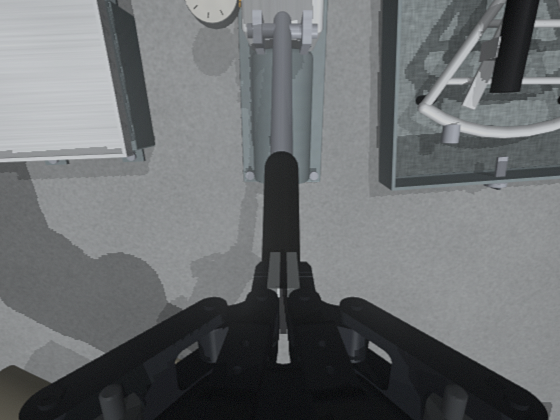

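Emit:
drive_tool(targets=[0, 0, 0, 0, 0, 17.3, 0, 0, 0, 0, 0, 0, 17.3, 0, 0, 0, 0, 0, 0, 17.3, 0, 0, 0, 0, 0, 0, 17.3, 0, 0, 0, 0, 0, 0, 17.3, 0, 0, 0, 0, 0, 0, 17.3, 0, 0, 0, 0, 0, 0, 17.3, 0, 0, 0, 0, 0, 0, 17.3, 0, 0, 0, 0, 0, 0, 17.3, 0, 0, 0, 0, 0, 0, 17.3, 0, 0, 0, 0, 0, 0, 0, 0])

```text
clock: 31.25
position: [0.4035, -0.2722, 0.1168]
ee_rot: [0.0, 0.999, -0.05, -0.003]
contact_force: [-10.0, 0.1, 20.2]
width: 0.0001
```

Emit:
drive_tool(targets=[0, 0, 0, 0, 0, -17.3, 0, 0, 0, 0, 0, 0, -17.3, 0, 0, 0, 0, 0, 0, -17.3, 0, 0, 0, 0, 0, 0, -17.3, 0, 0, 0, 0, 0, 0, -17.3, 0, 0, 0, 0, 0, 0, -17.3, 0, 0, 0, 0, 0, 0, -17.3, 0, 0, 0, 0, 0, 0, -17.3, 0, 0, 0, 0, 0, 0, -17.3, 0, 0, 0, 0, 0, 0, -17.3, 0, 0, 0, 0, 0, 0, 0, 0])

```text
clock: 32.62
position: [0.407, -0.2724, 0.2886]
ee_rot: [0.0, 0.999, -0.051, 0.0]
contact_force: [-0.2, -0.1, -0.7]
width: 0.0
```

Emit:
drive_tool(targets=[0, 0, 0, 0, 0, 17.3, 0, 0, 0, 0, 0, 0, 17.3, 0, 0, 0, 0, 0, 0, 17.3, 0, 0, 0, 0, 0, 0, 17.3, 0, 0, 0, 0, 0, 0, 17.3, 0, 0, 0, 0, 0, 0, 17.3, 0, 0, 0, 0, 0, 0, 17.3, 0, 0, 0, 0, 0, 0, 17.3, 0, 0, 0, 0, 0, 0, 17.3, 0, 0, 0, 0, 0, 0, 17.3, 0, 0, 0, 0, 0, 0, 0, 0])

```text
clock: 34.0
position: [0.403, -0.2719, 0.1166]
ee_rot: [0.0, 0.999, -0.051, -0.003]
contact_force: [-9.9, 0.4, 21.4]
width: -0.0004
```

Emit:
drive_tool(targets=[0, 0, 0, 0, 0, -17.3, 0, 0, 0, 0, 0, 0, -17.3, 0, 0, 0, 0, 0, 0, -17.3, 0, 0, 0, 0, 0, 0, -17.3, 0, 0, 0, 0, 0, 0, -17.3, 0, 0, 0, 0, 0, 0, -17.3, 0, 0, 0, 0, 0, 0, -17.3, 0, 0, 0, 0, 0, 0, -17.3, 0, 0, 0, 0, 0, 0, -17.3, 0, 0, 0, 0, 0, 0, -17.3, 0, 0, 0, 0, 0, 0, 0, 0])

```text
clock: 35.38
position: [0.4067, -0.2722, 0.2882]
ee_rot: [0.0, 0.999, -0.051, 0.0]
contact_force: [-0.3, 0.5, -0.1]
width: -0.0001
```

```bash
python3 - <<'E'
from h import *
s=get_state(); print(s['clock'],s['position'],s['contact_force'],s['qpos'])
save('side','sd19.png')
b=cv2.imread('pics/sd19.png'); cv2.imwrite('pics/sd19c.png',cv2.resize(b[100:250,200:360],None,fx=4,fy=4,interpolation=cv2.INTER_CUBIC))
E
```

```text
35.375 [ 0.40665185 -0.27224544  0.28819329] [-0.3371508   0.49121198 -0.1384632 ] [-7.32292793e-01  1.16574497e-01  1.57216912e+00  6.71138085e-05
  1.45253835e+00  9.41324719e-01]
```

View pics/sd19c.png

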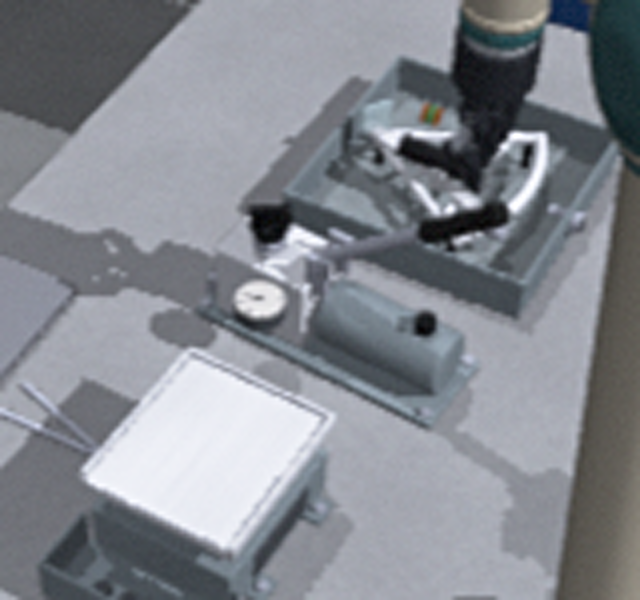

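Emit:
drive_tool(targets=[0, 0, 0, 0, 0, 17.3, 0, 0, 0, 0, 0, 0, 17.3, 0, 0, 0, 0, 0, 0, 17.3, 0, 0, 0, 0, 0, 0, 17.3, 0, 0, 0, 0, 0, 0, 17.3, 0, 0, 0, 0, 0, 0, 17.3, 0, 0, 0, 0, 0, 0, 17.3, 0, 0, 0, 0, 0, 0, 17.3, 0, 0, 0, 0, 0, 0, 17.3, 0, 0, 0, 0, 0, 0, 17.3, 0, 0, 0, 0, 0, 0, 0, 0])

```text
clock: 36.8
position: [0.4026, -0.2718, 0.1166]
ee_rot: [0.0, 0.999, -0.051, -0.004]
contact_force: [-10.7, 1.0, 22.7]
width: 0.0003
```

Emit:
drive_tool(targets=[0, 0, 0, 0, 0, -17.3, 0, 0, 0, 0, 0, 0, -17.3, 0, 0, 0, 0, 0, 0, -17.3, 0, 0, 0, 0, 0, 0, -17.3, 0, 0, 0, 0, 0, 0, -17.3, 0, 0, 0, 0, 0, 0, -17.3, 0, 0, 0, 0, 0, 0, -17.3, 0, 0, 0, 0, 0, 0, -17.3, 0, 0, 0, 0, 0, 0, -17.3, 0, 0, 0, 0, 0, 0, -17.6, 0, 0, 0, 0, 0, 0, 0, 0])

```text
clock: 38.17
position: [0.4065, -0.2722, 0.2884]
ee_rot: [0.0, 0.999, -0.051, 0.0]
contact_force: [0.0, 0.2, -0.5]
width: -0.0003
```

Emit:
drive_tool(targets=[0, 0, 0, 0, 0, 17.3, 0, 0, 0, 0, 0, 0, 17.3, 0, 0, 0, 0, 0, 0, 17.3, 0, 0, 0, 0, 0, 0, 17.3, 0, 0, 0, 0, 0, 0, 17.3, 0, 0, 0, 0, 0, 0, 17.3, 0, 0, 0, 0, 0, 0, 17.3, 0, 0, 0, 0, 0, 0, 17.3, 0, 0, 0, 0, 0, 0, 17.3, 0, 0, 0, 0, 0, 0, 17.3, 0, 0, 0, 0, 0, 0, 0, 0])

```text
clock: 39.55
position: [0.4023, -0.2717, 0.1166]
ee_rot: [0.0, 0.999, -0.051, -0.004]
contact_force: [-11.0, 1.3, 21.6]
width: -0.0002
```

Emit:
drive_tool(targets=[0, 0, 0, 0, 0, -17.3, 0, 0, 0, 0, 0, 0, -17.3, 0, 0, 0, 0, 0, 0, -17.3, 0, 0, 0, 0, 0, 0, -17.3, 0, 0, 0, 0, 0, 0, -17.3, 0, 0, 0, 0, 0, 0, -17.3, 0, 0, 0, 0, 0, 0, -17.3, 0, 0, 0, 0, 0, 0, -17.3, 0, 0, 0, 0, 0, 0, -17.3, 0, 0, 0, 0, 0, 0, -17.6, 0, 0, 0, 0, 0, 0, 0, 0])

```text
clock: 40.92
position: [0.4064, -0.2721, 0.2886]
ee_rot: [-0.0, 0.999, -0.051, -0.0]
contact_force: [0.2, 0.8, -0.3]
width: 0.0002
```

```bash
python3 - <<'E'
from h import *
s=get_state(); print(s['clock'],s['position'],s['contact_force'],s['qpos'])
save('side','sd20.png');save('scene','sc20.png')
b=cv2.imread('pics/sd20.png'); cv2.imwrite('pics/sd20c.png',cv2.resize(b[100:250,200:360],None,fx=4,fy=4,interpolation=cv2.INTER_CUBIC))
b=cv2.imread('pics/sc20.png'); cv2.imwrite('pics/sc20c.png',cv2.resize(b[190:340,200:360],None,fx=4,fy=4,interpolation=cv2.INTER_CUBIC))
E
```

```text
40.925 [ 0.40643192 -0.27212471  0.2885628 ] [ 0.23301184  0.76492147 -0.28943719] [-7.32418895e-01  1.16242731e-01  1.57166107e+00  7.75888489e-05
  1.45375501e+00  9.41348963e-01]
```

View pics/sd20c.png

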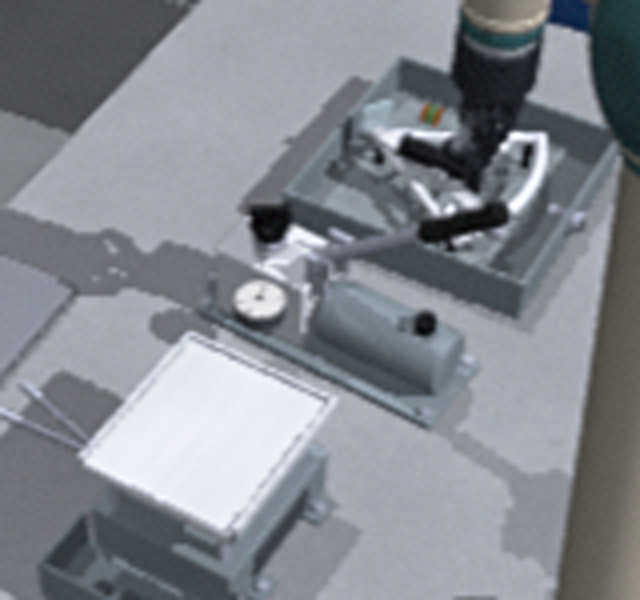

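View pics/sc20c.png

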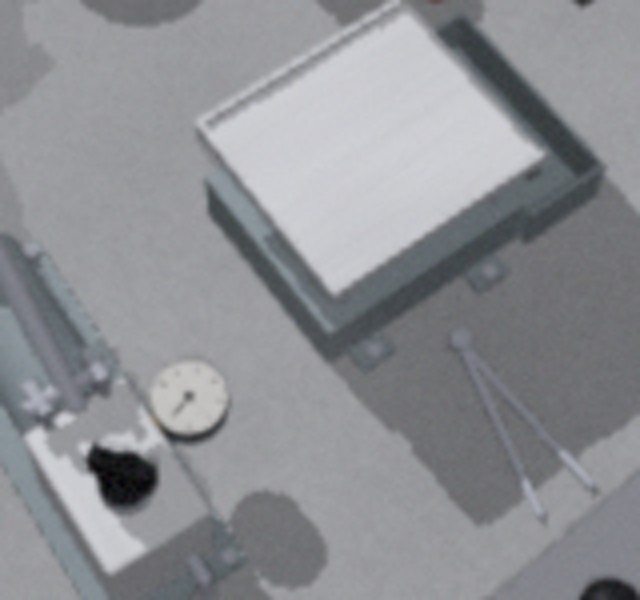

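Emit:
drive_tool(targets=[0, 0, 0, 0, 0, 17.3, 0, 0, 0, 0, 0, 0, 17.3, 0, 0, 0, 0, 0, 0, 17.3, 0, 0, 0, 0, 0, 0, 17.3, 0, 0, 0, 0, 0, 0, 17.3, 0, 0, 0, 0, 0, 0, 17.3, 0, 0, 0, 0, 0, 0, 17.3, 0, 0, 0, 0, 0, 0, 17.3, 0, 0, 0, 0, 0, 0, 17.3, 0, 0, 0, 0, 0, 0, 16.8, 0, 0, 0, 0, 0, 0, 0, 0])

```text
clock: 42.4
position: [0.4033, -0.2716, 0.1169]
ee_rot: [-0.0, 0.999, -0.051, -0.003]
contact_force: [-7.5, -0.1, 14.3]
width: -0.0002
```

Emit:
drive_tool(targets=[0, 0, 0, 0, 0, -17.3, 0, 0, 0, 0, 0, 0, -17.3, 0, 0, 0, 0, 0, 0, -17.3, 0, 0, 0, 0, 0, 0, -17.3, 0, 0, 0, 0, 0, 0, -17.3, 0, 0, 0, 0, 0, 0, -17.3, 0, 0, 0, 0, 0, 0, -17.3, 0, 0, 0, 0, 0, 0, -17.3, 0, 0, 0, 0, 0, 0, -17.3, 0, 0, 0, 0, 0, 0, -20, 0, 0, 0, 0, 0, 0, -40, 0, 0, 0, 0, 0, 0, -30, 0])

```text
clock: 43.9
position: [0.4062, -0.2719, 0.3621]
ee_rot: [-0.001, 0.999, -0.051, -0.001]
contact_force: [0.3, 0.0, -0.6]
width: 0.0001
```

```bash
python3 - <<'E'
from h import *
s=get_state(); print(s['clock'],s['position'],s['contact_force'],s['qpos'])
save('side','sd21.png');save('scene','sc21.png')
b=cv2.imread('pics/sd21.png'); cv2.imwrite('pics/sd21c.png',cv2.resize(b[100:250,200:360],None,fx=4,fy=4,interpolation=cv2.INTER_CUBIC))
b=cv2.imread('pics/sc21.png'); cv2.imwrite('pics/sc21c.png',cv2.resize(b[190:340,200:360],None,fx=4,fy=4,interpolation=cv2.INTER_CUBIC))
d=cv2.absdiff(cv2.imread('pics/sc20.png'),cv2.imread('pics/sc21.png')).max(2)
print('diff plate',(d[190:290,240:360]>40).sum())
a=np.deg2rad(-3.5); M=np.array([[np.cos(a),-np.sin(a)],[np.sin(a),np.cos(a)]]); c=np.array([.5505,-.0107])
for z in (.124,.130,.136,.138,.142):
  print(z,[proj('scene',np.r_[c+M@np.array(q),z]).round(1) for q in [(.084,-.095),(-.084,-.095)]],[proj('side',np.r_[c+M@np.array(q),z]).round(1) for q in [(.084,-.095),(-.084,-.095)]])
E
```

```text
43.9 [ 0.40619535 -0.27193187  0.36212463] [ 0.30977622  0.03271406 -0.57554103] [-7.32462516e-01  9.65570442e-02  1.41872715e+00  9.45251335e-05
  1.62809202e+00  9.41366691e-01]
diff plate 30
0.124 [array([283.5, 265.5]), array([248.9, 222.5])] [array([246.5, 184.4]), array([283.2, 201.3])]
0.13 [array([283.5, 264.5]), array([248.8, 221.4])] [array([246.5, 183.3]), array([283.3, 200.3])]
0.136 [array([283.6, 263.6]), array([248.7, 220.4])] [array([246.5, 182.3]), array([283.4, 199.3])]
0.138 [array([283.6, 263.3]), array([248.7, 220. ])] [array([246.5, 181.9]), array([283.4, 199. ])]
0.142 [array([283.7, 262.7]), array([248.6, 219.3])] [array([246.4, 181.2]), array([283.4, 198.3])]
```

View pics/sc21c.png

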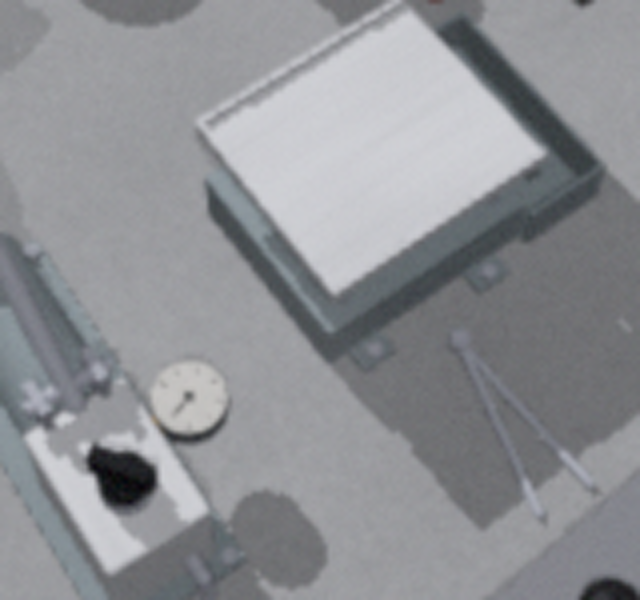

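View pics/sd21c.png

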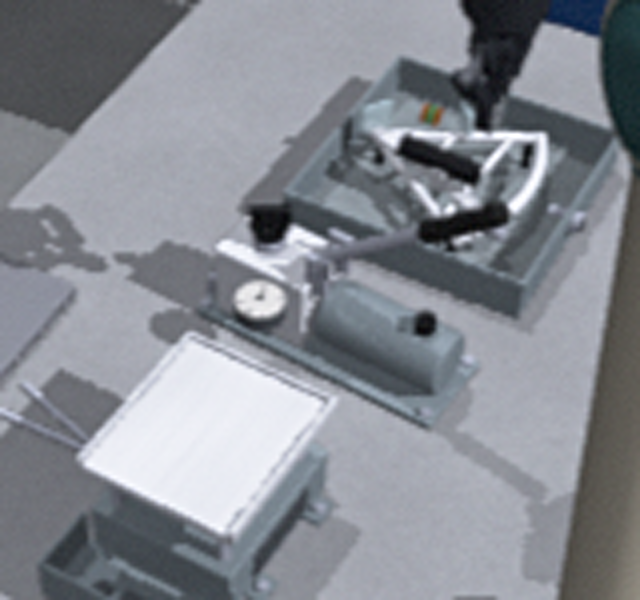

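```bash
python3 - <<'E'
import cv2
b=cv2.imread('pics/sd21.png'); cv2.imwrite('pics/a.png',cv2.resize(b[200:350,150:310],None,fx=4,fy=4,interpolation=cv2.INTER_CUBIC))
E
```

```text
(no output)
```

View pics/a.png

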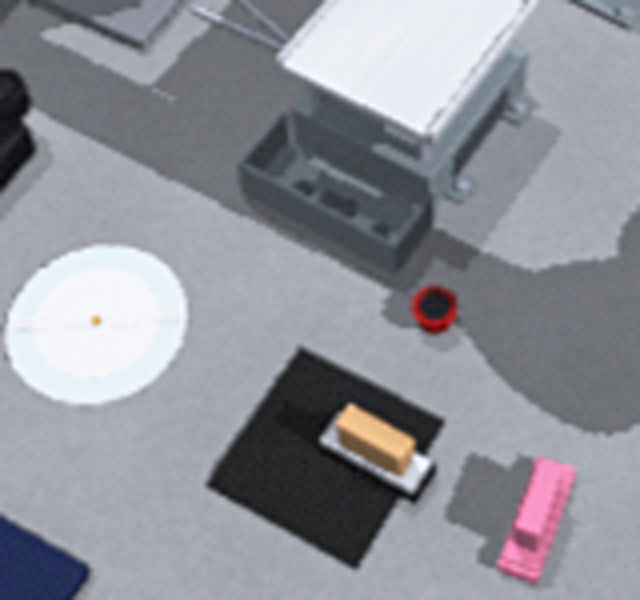

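View pics/sc21.png

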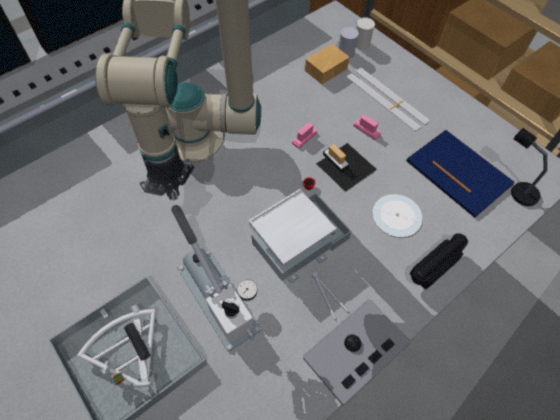

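Emit:
drive_tool(targets=[0, 0, 0, -4.3, -57, 0, 0.3, 0, 0, 0, -4.3, -57, 0, 0.6, 0, 0, 0, -4.3, -57, 0, 1, 0, 0, 0, -4.3, -57, 0, 1, 0, 0, 0, -4.3, -57, 0, 1, 0, 0, 0, -4.3, -57, 0, 1, 0, 0, 0, -4.3, -57, 0, 1, 0, 0, 0, -4.3, -57, 0, 1, 0, 0, 0, -4.3, -57, 0, 1, 0, 0, 0, -4.3, -57, 0, 1, 0, 0, 0, 0, 0, 50, 1, 0, 0, 0, 0, 0, 50, 1])

```text
clock: 45.5
position: [0.4211, 0.2998, 0.2587]
ee_rot: [0.001, 0.999, -0.05, -0.001]
contact_force: [0.9, -0.8, -1.0]
width: 0.0855
```

Emit:
drive_tool(targets=[0, 0, 0, 0, 0, 0, 1, 0, 0, 0, 0, 0, 0, 1])

```text
clock: 45.75
position: [0.4229, 0.2995, 0.2631]
ee_rot: [-0.0, 0.999, -0.052, 0.0]
contact_force: [-0.2, 0.2, -0.3]
width: 0.0853
```

```bash
python3 - <<'E'
from h import *
s=get_state(); print(s['clock'],s['position'],s['contact_force'],s['qpos'])
T=pose();print(T.round(3)); np.save('T22.npy',T); save('wrist','w22.png')
E
```

```text
45.75 [0.42292028 0.29945674 0.26310351] [-0.18185098  0.23987488 -0.27833946] [ 4.81827309e-01  1.72250913e-01  1.56559747e+00 -4.85372130e-05
  1.40261131e+00  2.15586094e+00]
[[ 0.995 -0.103  0.001  0.423]
 [-0.103 -0.995  0.     0.299]
 [ 0.001 -0.001 -1.     0.263]
 [ 0.     0.     0.     1.   ]]
```

View pics/w22.png

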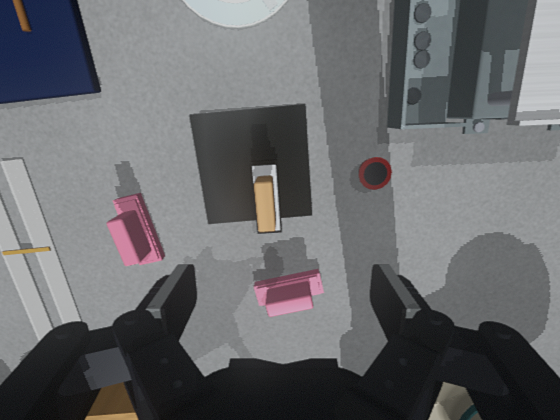

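```bash
python3 - <<'E'
from h import *
T=np.load('T22.npy'); im=cv2.imread('pics/w22.png'); g=cv2.cvtColor(im,cv2.COLOR_BGR2GRAY)
hsv=cv2.cvtColor(im,cv2.COLOR_BGR2HSV)
m=cv2.inRange(hsv,(8,60,110),(25,255,255)); m[:150]=0;m[245:]=0;m[:,:240]=0;m[:,300:]=0
c=max(cv2.findContours(m,0,1)[0],key=cv2.contourArea); r=cv2.minAreaRect(c)
P=np.array([ray('wrist',p,.059,T)[:2] for p in cv2.boxPoints(r)]);print('grip',r,P.round(4),P.mean(0))
cv2.imwrite('pics/w22c.png',cv2.resize(im[95:245,180:320],None,fx=4,fy=4,interpolation=cv2.INTER_CUBIC))
P=np.array([ray('wrist',p,.003,T)[:2] for p in [(190,114),(304,104),(312,216),(208,224)]]);print('mat',P.round(4),P.mean(0))
E
```

```text
grip ((264.444091796875, 206.27349853515625), (50.31290054321289, 18.483854293823242), 85.60128784179688) [[0.4296 0.334 ]
 [0.429  0.3122]
 [0.3656 0.3147]
 [0.3661 0.3377]] [0.39759638 0.32465134]
mat [[0.5142 0.4097]
 [0.5112 0.2636]
 [0.3606 0.2646]
 [0.3639 0.4135]] [0.43749083 0.33785881]
```

View pics/w22c.png

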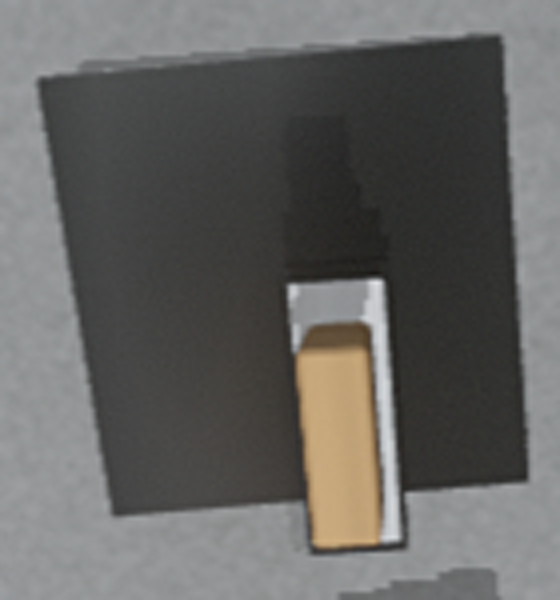

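```bash
python3 - <<'E'
from h import *
T=np.load('T22.npy')
P=np.array([ray('wrist',(180+u/4,95+v/4),.017,T)[:2] for u,v in [(286,281),(385,278),(405,546),(311,551)]]);print(P.round(4),P.mean(0))
P=np.array([ray('wrist',(180+u/4,95+v/4),.059,T)[:2] for u,v in [(299,350),(367,347),(380,542),(314,546)]]);print(P.round(4),P.mean(0))
E
```

```text
[[0.443  0.3386]
 [0.4407 0.3065]
 [0.3472 0.3098]
 [0.3487 0.3426]] [0.39490616 0.32436056]
[[0.4287 0.3324]
 [0.4275 0.3124]
 [0.3659 0.3154]
 [0.3667 0.3359]] [0.39720669 0.32402507]
```

Emit:
drive_tool(targets=[0, 0, 0, -29.4, -21.8, 0, 1, 0, 0, -3.5, 0, 0, 0, 1, 0, 0, 0, 0, 0, 50, 1, 0, 0, 0, 0, 0, 50, 1, 0, 0, 0, 0, 0, 40, 1, 0, 0, 0, 0, 0, 0, 1, 0, 0, 0, 0, 0, 0, 1])

```text
clock: 46.68
position: [0.3974, 0.3251, 0.125]
ee_rot: [-0.001, 1.0, -0.021, 0.002]
contact_force: [-0.2, 0.3, 0.6]
width: 0.0856
```

```bash
python3 - <<'E'
from h import *
s=get_state(); print(s['clock'],s['position'],s['contact_force'],s['qpos'])
T=pose();print(T.round(3)); np.save('T23.npy',T); save('wrist','w23.png')
E
```

```text
46.675 [0.39739696 0.32505966 0.12495934] [-0.18354449  0.33707953  0.63734789] [ 5.50053938e-01  2.66974945e-01  1.80336697e+00 -6.40181950e-05
  1.06613063e+00  2.16312522e+00]
[[ 0.999 -0.042  0.004  0.397]
 [-0.042 -0.999  0.003  0.325]
 [ 0.004 -0.003 -1.     0.125]
 [ 0.     0.     0.     1.   ]]
```

View pics/w23.png

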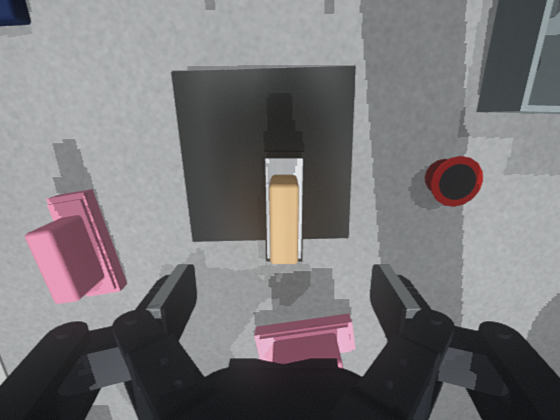

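Emit:
drive_tool(targets=[0, 0, 0, 0, 0, 45, 1, 0, 0, 0, 0, 0, 40, 1, 0, 0, 0, 0, 0, 16, 1, 0, 0, 0, 0, 0, 0, 1, 0, 0, 0, 0, 0, 0, 0, 0, 0, 0, 0, 0, 0, 0, 0, 0, 0, 0, 0, 0, 0, 0, 0, 0, 0, 0, 0, 0, 0, 0, 0, 0, 0, 0, 0], grip_force=70)

```text
clock: 47.85
position: [0.3958, 0.3243, 0.0222]
ee_rot: [-0.0, 1.0, -0.021, 0.001]
contact_force: [-0.7, -0.0, 5.8]
width: 0.0215
```

Emit:
drive_tool(targets=[0, 0, 0, 0, 0, -15, 0, 0, 0, 0, 20.5, -8, 0, 0, 0, 0, 0, 20.5, -8, 0, 0, 0, 0, 0, 0, 0, 11, 0, 0, 0, 0, 0, 0, 2, 0, 0, 0, 0, 0, 0, 0, 0])

```text
clock: 48.6
position: [0.4354, 0.3376, 0.023]
ee_rot: [0.001, 1.0, -0.021, -0.001]
contact_force: [-0.7, 0.3, -1.3]
width: 0.0212
```

```bash
python3 - <<'E'
from h import *
s=get_state(); print(s['clock'],s['position'],s['contact_force'],s['width'])
T=pose();print(T.round(3)); save('wrist','w24.png')
E
```

```text
48.6 [0.43543954 0.33757058 0.02295458] [-0.70323254  0.31414167 -1.28158096] 0.021214735549312844
[[ 0.999 -0.042 -0.002  0.435]
 [-0.042 -0.999 -0.001  0.338]
 [-0.002  0.001 -1.     0.023]
 [ 0.     0.     0.     1.   ]]
```

View pics/w24.png

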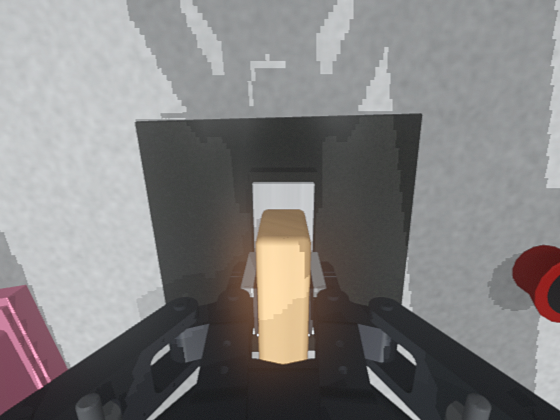

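Emit:
drive_tool(targets=[0, 0, 0, 2, -1, 0, 0, 0, 0, 0, 0, 0, 1, 0, 0, 0, 0, 0, 0, 1, 0, 0, 0, 0, 0, 0, 0, 0])

```text
clock: 49.15
position: [0.4391, 0.3393, 0.0222]
ee_rot: [-0.0, 1.0, -0.021, 0.0]
contact_force: [-1.4, -0.0, 4.5]
width: 0.0212
```

Emit:
drive_tool(targets=[0, 0, 0, 0, 0, -0.5, 0, 0, 0, 0, 0, 0, 0, 1, 0, 0, 0, 0, 0, 0, 1, 0, 0, 0, 0, 0, 0, 1, 0, 0, 0, 0, 0, 0, 1, 0, 0, 0, 0, 0, -30, 1, 0, 0, 0, 0, 0, -60, 1, 0, 0, 0, 0, 0, -60, 1, 0, 0, 0, 0, 0, -60, 1, 0, 0, 0, 0, 0, 0, 1, 0, 0, 0, 0, 0, 0, 1])

```text
clock: 50.52
position: [0.4384, 0.3388, 0.2314]
ee_rot: [0.0, 1.0, -0.021, -0.0]
contact_force: [-0.1, -0.1, -0.4]
width: 0.0853
```

```bash
python3 - <<'E'
from h import *
s=get_state(); print(s['clock'],s['position'],s['contact_force'],s['width'])
T=pose(); np.save('T25.npy',T); save('wrist','w25.png'); save('scene','sc25.png'); save('side','sd25.png')
b=cv2.imread('pics/sc25.png'); cv2.imwrite('pics/sc25c.png',cv2.resize(b[190:340,160:360],None,fx=4,fy=4,interpolation=cv2.INTER_CUBIC))
E
```

```text
50.525 [0.43840473 0.33882681 0.23141587] [-0.10000983 -0.10378318 -0.44918969] 0.0852865786173154
```

View pics/w25.png

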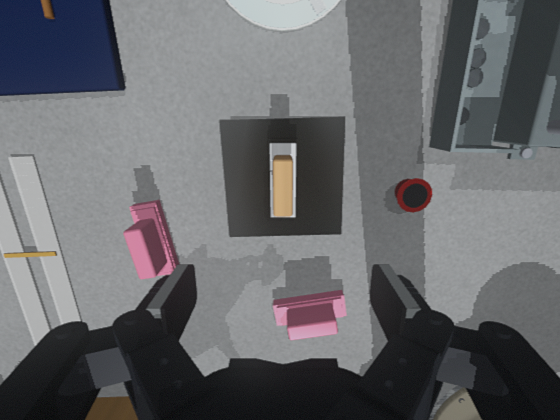

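View pics/sc25c.png

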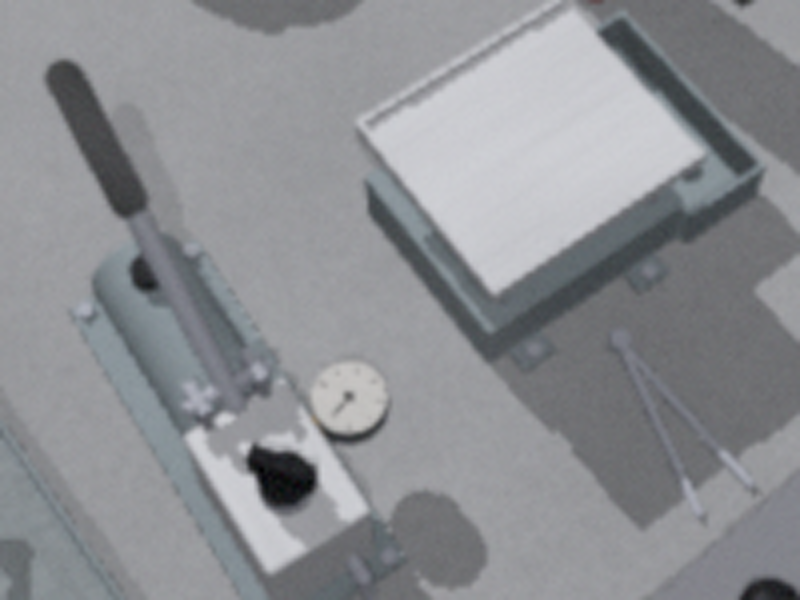

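View pics/sd25.png

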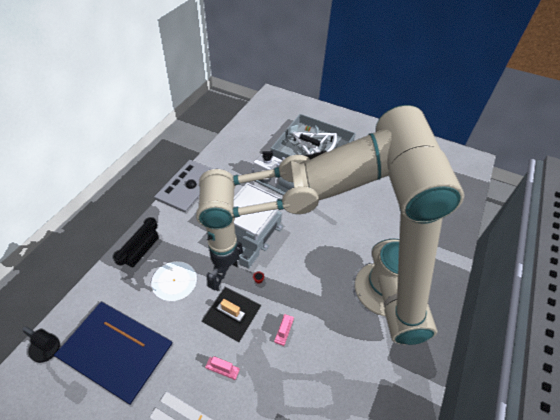

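```bash
python3 -c "
from rig import sign_off
print(sign_off())"
```

```text
the job is handed in; nothing more can be done
None
```

The job is handed in at about 50.5 s on the robot's clock, with everything asked for done in the order asked. `sign_off` gave no verdict.

- **Slugs:** four slugs were present. I wiped them all into the slug tray with the scraper, in two overlapping passes. The gripper only ever held the scraper's wooden grip.
- **Valve:** I pressed the knob in about 8 mm and turned it clockwise about 2.5 rad, until the wrist showed roughly 0.58 N·m of resistance at the stop.
- **Lift:** I gave the lever five full strokes and then one extra. The plate and gauge needle looked the same after the sixth stroke as after the fifth, so I took the plate to be at its top stop. I read its height only from the pictures.
- **Scraper:** it was knocked about 4 cm aside while I was pumping. I picked it up again and put it back within about 2 mm of the mat's centre.

The last pictures show the plate raised and clear, the four slugs in the tray and the knob in its turned position. The lever is up at rest and the scraper is standing on its mat. The star finder, dividers, eyecup and sextant appear undisturbed. None of the checks failed or disagreed.

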